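# Fetch the red-lidded sample from behind the reagent bottles

## Task

The red-lidded sample cup is boxed in behind the two amber bottles: first stand both bottles aside in the steel tray, then take the red cup out of the rack, leaving its neighbours there, and stand it inside the orange ring on the stirrer. Once it is there, put each bottle back in the middle of the mat that has its cap's colour. Keep everything upright and set it down gently.

Things in the scene. Friction and masses are not known exactly. Their poses are not given: they have to be found in the camera images.
- bottle_green: Loose amber glass bottle with a green screw cap and a paper label, 0.3 to 0.5 kg, round and upright. Body 62 mm in diameter up to 82 mm, then tapering shoulder; cap 38 mm in diameter from 110 to 140 mm above the origin. Origin: centre of the underside; z up along its axis. It can be lifted by the cap. Starts on the green mat.
- bottle_yellow: Same bottle as bottle_green but with a yellow cap; starts on the yellow mat. Origin: centre of the underside.
- cup_red: Loose sample cup, pale white plastic with a red lid, about 80 g, upright. 90 mm tall; lid 41 mm in diameter over the top 18 mm, wall below it tapers from 37 mm to 35 mm in diameter at the foot. Origin: centre of the underside; z up. Stands 30 mm deep and loosely (about 2 to 2.5 mm clear all round) in one of the rack's three holes (any of them).
- cup_white: Same cup with a white lid, in another hole of the rack. A neighbour that must stay in its hole. Origin: centre of the underside.
- cup_blue: Same cup with a blue lid, in the remaining hole of the rack. A neighbour that must stay in its hole. Origin: centre of the underside.
- rack: Fixed grey sample rack block, 70 (x) by 180 (y) by 40 mm high, with three holes in a row along its y axis at y = -52, 0 and +52 mm, hole floors 10 mm above the table. Neighbouring lids are only 11 mm apart, so there is room for fingers only before and behind a cup (along the rack's x). The mats and bottles lie on its -x side, 100 to 125 mm from the row of cups. Origin: centre of the underside; x points away from the mats, z up.
- mat_green: Fixed round green mat, 90 mm in diameter, 3 mm thick, place of the green-capped bottle. Origin: centre of its underside, z up. The two mats lie about 110 mm apart, side by side along the rack's y, either way round.
- mat_yellow: Fixed round yellow mat, same size, place of the yellow-capped bottle. Origin: centre of its underside.
- tray: Fixed flat steel tray, 240 (x) by 130 (y) mm outside, walls 4 mm thick and 12 mm high, inner floor 4 mm above its origin; empty, left or right of the rack, with room for both bottles side by side along its x. Origin: centre of its underside; z up.
- stirrer: Fixed white round magnetic stirrer, 130 mm in diameter, with a dark top plate 50 mm above its origin and on it, in the centre, an orange ring 58 mm inside diameter, wall 4 mm, 8 mm high, in which the cup stands. On the opposite side of the rack from the tray. Origin: centre of its underside; z up.

How it is judged:
On the way, in this order (a step that is already met when the one before it is completed fails the run):
1. both bottles stand upright and released in the steel tray (x of bottle_green in the frame of tray between -0.09 and 0.09 m and y of bottle_green in the frame of tray between -0.036 and 0.036 m and z of bottle_green in the frame of tray between 0 and 0.009 m and linear speed of each of bottle_green, bottle_yellow below 0.02 m/s and angular speed of each of bottle_green, bottle_yellow below 0.2 rad/s and angle between each of bottle_green, bottle_yellow's own z axis and vertical below 0.1 rad and contact force between each of bottle_green, bottle_yellow and the fingers below 0.1 N and x of bottle_yellow in the frame of tray between -0.09 and 0.09 m and y of bottle_yellow in the frame of tray between -0.036 and 0.036 m and z of bottle_yellow in the frame of tray between 0 and 0.009 m), for 0.2 s.
2. the red-lidded cup stands upright and released inside the orange ring while both bottles are still in the tray (all of step 1 and horizontal distance between cup_red and stirrer below 0.0135 m and z of cup_red in the frame of stirrer between 0.046 and 0.054 m and linear speed of cup_red below 0.02 m/s and angular speed of cup_red below 0.2 rad/s and angle between cup_red's own z axis and vertical below 0.1 rad and contact force between cup_red and the fingers below 0.1 N), for 0.2 s.
At the end, for the whole second after the job is handed in: Each bottle upright and still on the mat of its cap colour, within 15 mm of its centre; the red-lidded cup upright and still on the stirrer inside the orange ring (within 13.5 mm of centre); the white- and blue-lidded cups still in their holes, moved less than 12 mm (horizontal distance between bottle_green and mat_green below 0.015 m and z of bottle_green in the frame of mat_green between -0.001 and 0.007 m and linear speed of each of bottle_green, bottle_yellow, cup_red below 0.02 m/s and angular speed of each of bottle_green, bottle_yellow, cup_red below 0.2 rad/s and angle between each of bottle_green, bottle_yellow, cup_red's own z axis and vertical below 0.1 rad and horizontal distance between bottle_yellow and mat_yellow below 0.015 m and z of bottle_yellow in the frame of mat_yellow between -0.001 and 0.007 m and horizontal distance between cup_red and stirrer below 0.0135 m and z of cup_red in the frame of stirrer between 0.046 and 0.054 m and distance of each of cup_white, cup_blue from where it was at the start of the episode below 0.012 m and angle between each of cup_white, cup_blue's own z axis and vertical below 0.2 rad); the robot touches nothing.
It fails at once if a bottle or the red cup tips by more than about 30 degrees (angle between any of bottle_green, bottle_yellow, cup_red's own z axis and vertical above 0.55 rad).
It fails at once if a neighbouring cup is pulled up, tipped or moved by more than 15 mm (distance of any of cup_white, cup_blue from where it was at the start of the episode above 0.015 m).
It fails at once if a bottle or the red cup is dropped or banged down (more than 60 N on tray, mat or stirrer) (contact force between any of bottle_green, bottle_yellow and tray above 60 N or contact force between bottle_green and mat_green above 60 N or contact force between bottle_yellow and mat_yellow above 60 N or contact force between cup_red and stirrer above 60 N).
It also fails if it takes over 125 s, if anything falls off the work surface, if the arm or the gripper's body presses on something with over 40 N, if the wrist force passes 120 N, or if a joint passes its speed limit or range.

## Robot

A 7-joint arm with a two-finger parallel gripper is mounted at the origin on the work surface. World frame = base frame: x ahead of the robot, y to its left, z up, the work surface at z = 0. Lengths are in m, angles in rad, forces in N, time in s.
With the tool pointing down it reaches from about 0.425 to 0.925 m from the base axis. Payload 6.8 kg.
Tool frame: the origin (TCP) lies between the finger pads; the fingertips stand 17 mm ahead of it and the grasp point (between the pads) lies 2 mm behind it; z points along the fingers, y is the direction in which the jaws open and shut (so a half turn about z gives the same grasp; the last joint's range is limited). The gripper opens to 85 mm and grips with 20 to 120 N. Pads are 22 mm wide; open, the fingers measure 114 mm over their backs; the gripper's body (76 mm by 85 mm) begins 54 mm behind the grasp point. The pads swing forward as they close: fully open they stand 13 mm farther back than shut.
Start: joints at [-1.372, 0.477, 0.022, 1.555, -0.011, 1.109, -0.083], TCP at [0.204, 0.643, 0.248] pointing down, gripper open.
Joint ranges: [-2.96, 2.96], [-0.34, 2.1], [-1.41, 1.46], [0.24, 2.44], [-1.37, 4.51], [0.17, 1.92], [-2.96, 2.96]. Speed limits (rad/s): [2.39, 2.39, 3.14, 3.14, 3.14, 3.14, 3.14].

## Interface

Orientations are given as a unit quaternion [w, x, y, z].
In Python, from station import bot gives the robot as it stands. The module is installed in compiled form; this text tells all that it offers.
- The arm moves only by the tool carry_out, never from a script. Its argument "moves" is a list of rows, each a list of 3 entries, a list of its own where there are three numbers: the turn, a rotation vector about the tool's x, y, z in degrees, then the shift along the tool's x, y, z in cm, then the finger opening in cm, from 0 to 8.54. A call has 1 to 5 rows; each row is the pose to reach, as a shift and turn from the pose commanded when the call began, along the tool's axes at that moment; what a row does not reach only later rows make up. A row lasts 1/8 s, in which the tool goes at most 62.5 mm and 10.7 degrees, less where a joint would pass 70% of its speed; a pose out of reach is approached as far as the arm can. A call with a gripper value outside its range is refused whole. The fingers move at their own pace and stop on an object; "newtons" is the grip in N (left out, the last holds). Time passes only in rows, so rows that repeat a pose let the fingers close. It gives the time, the measured TCP pose, the force and the opening at its end, in the units of the state.
- bot.get_obs(): the state, without advancing time (a new reading comes with each control period).
- bot.read_camera(name): name is "scene" or "side" or "wrist"; returns the picture (400x640x3 uint8, red, green, blue); there is no depth.
- bot.camera_info(name): a dict with "vertical_fov" (degrees; the focal length in pixels is half the picture's height over the tangent of half this angle, whatever the lens; pixels are square), "cx", "cy" (the principal point, pixels), "position" and "attitude" of the camera in the world. Camera axes: x right, y up, looking along -z (the intrinsics and any distortion apply to the point x, -y, -z); pixel columns grow to the right and rows downward; lengths in m; the calibration is good to about 2 mm. A picture is of the moment at which its call begins: read the wrist's pose just before it. camera_info takes no time and is no camera call; for the wrist camera it gives the pose at the moment of the call.
- bot.hand_in(): hands the job in, once; it reports no verdict.
Trained networks look in the newest picture that a camera, given by its name, has taken for a name from the list of things; names that differ only in an ending like _2 or _b are one class to them, and where a whole thing is asked for, a point or a joint stands for the part that bears it (a point fixed in the world has none). Each returns a list of dicts, best first, with "score" (0 to 1); they miss things now and then, are a little off and sometimes report something else, mostly with a low value. They report only what shows in the picture. A call takes as long as a camera call.
- bot.silhouettes(label, camera): "region" (400x640 bool, what is visible of it) and "location" ([column, row] in pixels, amid what is visible of it).
The state is a dict: "t": time; "q": joint angles; "joint_vel": joint speeds; "joint_torque": joint torques, N m; "eef_pos": TCP position; "tool_rot": TCP orientation; "contact_force": force on the tool from outside, world axes, zero at the start; "torque": the same for the moment, N m; "gripper_width": opening from 0.0 (shut) to 1.0 (fully open).
Only numpy, scipy, OpenCV 4.12 (cv2) and the standard library are available. Lean on these libraries where they do the work, as an engineer would, in place of code of your own. Each camera call takes 0.05 s, during which the arm holds its last target. There are 200 camera calls.

## Working session

There is one attempt and no reset: what is moved stays moved. The work goes in short steps, Python scripts to look and compute and a tool call to move; the robot and the scene stay as the last step left them, time stands still between calls to the robot, and variables do not carry over. Pictures are saved under pics/ and viewed, about 12 in all and at most 16, crops included, and the job is handed in when it is done.

Besides the shell and the picture viewer there is one more tool, called by a JSON object that holds its "api" and its "payload", one argument or row to a line. carry_out: Moves the arm, as the interface text tells. Its arguments: {"type":"object","properties":{"moves":{"type":"array"},"newtons":{"type":"number"}},"required":["moves"]}

```bash
mkdir -p pics
cat > h.py <<'E'
import numpy as np, cv2
from scipy.spatial.transform import Rotation as R
from station import bot
def Rq(q): return R.from_quat([q[1],q[2],q[3],q[0]])
def snap(cam,fn):
    im=bot.read_camera(cam); cv2.imwrite('pics/'+fn,im[:,:,::-1]); return im
E
python3 - <<'E'
from h import *
print(bot.get_obs())
a=[snap(c,c+'0.png') for c in('scene','side','wrist')]
cv2.imwrite('pics/all0.png',cv2.resize(np.vstack([np.hstack([a[0],a[1]]),np.hstack([a[2],a[2]*0])])[:,:,::-1],(800,500)))
for c in('scene','side','wrist'): print(c,bot.camera_info(c))
E
```

```text
{'t': 0.0, 'q': array([-1.37208544,  0.47783793,  0.02234678,  1.55645783, -0.01149855,
        1.10928963, -0.08309458]), 'joint_vel': array([-6.21057419e-04,  2.68314025e-03, -1.15685907e-03, -7.44784191e-06,
        1.46227142e-03, -7.84364452e-04,  6.32840515e-04]), 'joint_torque': array([-6.05733239e-04, -5.96450937e+01,  1.60791378e+00, -2.81195766e+01,
        1.25394834e-02,  9.42793937e-03, -3.56890155e-05]), 'eef_pos': array([0.2037102 , 0.64293628, 0.24729777]), 'tool_rot': array([-7.06012247e-05,  1.52793851e-01,  9.88257644e-01, -9.29529832e-04]), 'contact_force': array([ 0.50850324, -0.14007953,  0.31928073]), 'torque': array([ 0.0283436 ,  0.03057799, -0.04242414]), 'gripper_width': 0.9976069484649427}
scene {'vertical_fov': 45.49379718309527, 'cx': 323.80869476898016, 'cy': 202.0732313903494, 'position': array([ 1.00794214, -0.58456948,  0.9604969 ]), 'attitude': array([0.90274167, 0.31099002, 0.10578802, 0.27776172])}
side {'vertical_fov': 53.038812578528926, 'cx': 323.3527137639237, 'cy': 200.83180881476827, 'position': array([ 0.31376822, -0.68052428,  0.80977   ]), 'attitude': array([ 0.91548905,  0.37009664, -0.06367419, -0.14440869])}
wrist {'vertical_fov': 67.71453989756239, 'cx': 321.1830398618146, 'cy': 202.8027253628525, 'position': array([0.1259937 , 0.66774677, 0.37344023]), 'attitude': array([ 0.79642797, -0.13016473, -0.09372561,  0.58307388])}
```

View pics/all0.png

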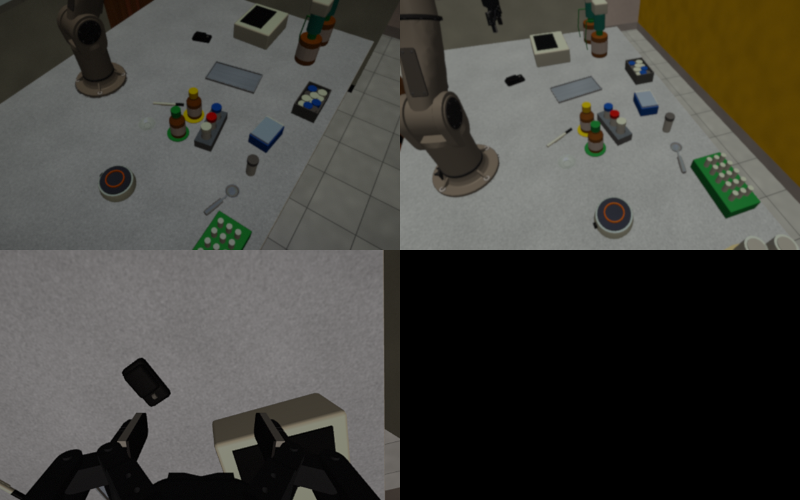

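```bash
cat >> h.py <<'E'
from scipy.optimize import least_squares
def proj(P,ci):
    f=200/np.tan(np.radians(ci['vertical_fov'])/2)
    p=Rq(ci['attitude']).inv().apply(np.atleast_2d(P)-ci['position'])
    return np.c_[ci['cx']+f*p[:,0]/-p[:,2], ci['cy']+f*p[:,1]/p[:,2]]
def ray(px,ci):
    f=200/np.tan(np.radians(ci['vertical_fov'])/2)
    d=Rq(ci['attitude']).apply([(px[0]-ci['cx'])/f,-(px[1]-ci['cy'])/f,-1]); return d/np.linalg.norm(d)
def onplane(px,ci,z):
    d=ray(px,ci); return ci['position']+d*(z-ci['position'][2])/d[2]
def tri(obs):
    A=np.zeros((3,3));b=np.zeros(3);ls=[]
    for px,ci in obs:
        d=ray(px,ci);M=np.eye(3)-np.outer(d,d);A+=M;b+=M@ci['position'];ls.append(M)
    X=np.linalg.solve(A,b); return X,[round(1000*np.linalg.norm(M@(X-ci['position'])),1) for M,(px,ci) in zip(ls,obs)]
def cyl(r,z,n=40):
    a=np.linspace(0,2*np.pi,n,False); return np.c_[r*np.cos(a),r*np.sin(a),np.full(n,z)]
SH={'bottle':[(.031,0),(.031,.082),(.019,.110),(.019,.140)],'cup':[(.0175,.0),(.0185,.072),(.0205,.072),(.0205,.09)],
    'stirrer':[(.065,0),(.065,.05)],'mat':[(.045,0),(.045,.003)]}
def render(shape,pos,ci,z0=0):
    m=np.zeros((1600,2560),np.uint8); s=SH[shape]
    for (r1,a),(r2,b) in zip(s[:-1],s[1:]):
        p=proj(np.vstack([cyl(r1,a),cyl(r2,b)])+pos,ci)
        cv2.fillConvexPoly(m,cv2.convexHull(((p+.5)*4).astype(np.int32)),1)
    return m
def cen(m,s=1):
    M=cv2.moments(m.astype(np.uint8),True); return np.array([M['m10']/M['m00'],M['m01']/M['m00']])/s-(.5 if s>1 else 0)
def fit(shape,masks,x0):
    def f(x): return np.r_[tuple(cen(render(shape,x,ci),4)-cen(m) for m,ci in masks)]
    r=least_squares(f,x0,diff_step=0.003,x_scale=.1); return r.x,r.fun
E
python3 - <<'E'
from h import *
import pickle
L=['bottle_green','bottle_yellow','cup_red','cup_white','cup_blue','rack','mat_green','mat_yellow','tray','stirrer']
C={c:bot.camera_info(c) for c in('scene','side')}
for c in C: bot.read_camera(c)
D={}
vis={c:cv2.imread(f'pics/{c}0.png') for c in C}
for l in L:
    o=[]
    for c in C:
        s=bot.silhouettes(l,c)
        if not s: print(l,c,'none'); continue
        D[l,c]=s[0]; o.append((s[0]['location'],C[c])); print(l,c,[(round(k['score'],2),np.round(k['location']).tolist(),int(k['region'].sum())) for k in s[:3]])
        cn,_=cv2.findContours(s[0]['region'].astype(np.uint8),0,1); cv2.drawContours(vis[c],cn,-1,(255,0,255),1)
    if len(o)==2: print('   tri',*tri(o))
pickle.dump((C,D),open('d.pkl','wb'))
a=vis['scene'][130:330,140:440]; b=vis['side'][110:380,200:400]
cv2.imwrite('pics/v1.png',np.hstack([cv2.resize(a,(480,320)),cv2.resize(b,(237,320))]).clip(0,255)) 
for l,sh in [('bottle_green','bottle'),('bottle_yellow','bottle'),('stirrer','stirrer')]:
    ms=[(D[l,c]['region'],C[c]) for c in C if (l,c) in D]
    if len(ms)==2: print(l,*fit(sh,ms,tri([(D[l,c]['location'],C[c]) for c in C])[0]*[1,1,0]))
E
```

```text
bottle_green scene [(0.9, [283.0, 198.0], 1070)]
bottle_green side [(0.82, [313.0, 221.0], 1121)]
   tri [ 0.5005184  -0.05087688  0.05978712] [np.float64(0.6), np.float64(0.6)]
bottle_yellow scene [(0.87, [307.0, 168.0], 1049)]
bottle_yellow side [(0.79, [299.0, 188.0], 831)]
   tri [0.49719251 0.05370406 0.07424002] [np.float64(4.6), np.float64(4.6)]
cup_red scene [(0.88, [338.0, 192.0], 299)]
cup_red side [(0.9, [342.0, 186.0], 327)]
   tri [0.60832027 0.03005048 0.07495251] [np.float64(2.0), np.float64(2.0)]
cup_white scene [(0.78, [331.0, 207.0], 414)]
cup_white side [(0.77, [352.0, 199.0], 369)]
   tri [ 0.61688723 -0.01754769  0.07132492] [np.float64(0.4), np.float64(0.4)]
cup_blue scene [(0.8, [347.0, 176.0], 281), (0.6, [372.0, 124.0], 2825)]
cup_blue side [(0.73, [331.0, 173.0], 272)]
   tri [0.59572306 0.08833772 0.07308952] [np.float64(2.4), np.float64(2.4)]
rack scene [(0.82, [340.0, 220.0], 1134)]
rack side [(0.92, [342.0, 211.0], 1133)]
   tri [ 0.61358096  0.03209468 -0.03185902] [np.float64(5.2), np.float64(5.2)]
mat_green scene [(0.53, [283.0, 222.0], 288)]
mat_gree
[... 1831 characters left out ...]
          ~~~~~~^^^^^^^^^^^^^^^^^^^^^^^^^^^^^^
  File "h.py", line 35, in f
    def f(x): return np.r_[tuple(cen(render(shape,x,ci),4)-cen(m) for m,ci in masks)]
                           ~~~~~^^^^^^^^^^^^^^^^^^^^^^^^^^^^^^^^^^^^^^^^^^^^^^^^^^^^
  File "h.py", line 35, in <genexpr>
    def f(x): return np.r_[tuple(cen(render(shape,x,ci),4)-cen(m) for m,ci in masks)]
                                 ~~~^^^^^^^^^^^^^^^^^^^^^^
  File "h.py", line 33, in cen
    M=cv2.moments(m.astype(np.uint8),True); return np.array([M['m10']/M['m00'],M['m01']/M['m00']])/s-(.5 if s>1 else 0)
                                                             ~~~~~~~~^~~~~~~~~
ZeroDivisionError: float division by zero
```

View pics/v1.png

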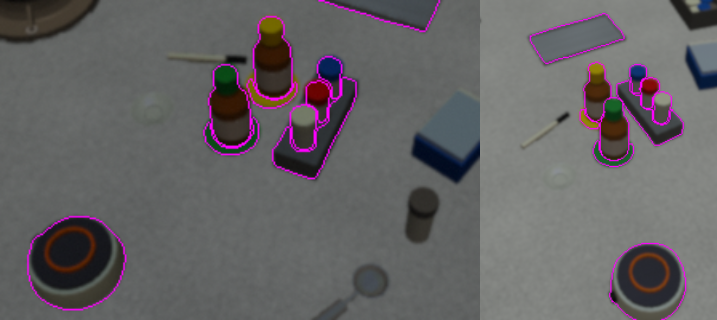

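```bash
cat >> h.py <<'E'
def fit(shape,masks,x0):
    x0=np.array(x0)
    def f(u): return np.r_[tuple(cen(render(shape,x0+u-1,ci),4)-cen(m) for m,ci in masks)]
    r=least_squares(f,np.ones(3),diff_step=0.004); return np.round(x0+r.x-1,4),np.round(r.fun,2)
def moveto(p,yaw):
    "shift (cm) and turn (deg) in tool axes to reach TCP p with tool down, tool y axis at world angle yaw(deg)"
    o=bot.get_obs(); T=Rq(o['tool_rot']); y=np.radians(yaw)
    G=R.from_matrix(np.c_[[np.sin(y),-np.cos(y),0],[np.cos(y),np.sin(y),0],[0,0,-1.]])
    print('at',o['eef_pos'].round(4),'turn',np.degrees((T.inv()*G).as_rotvec()).round(1),'shift cm',(100*T.inv().apply(np.array(p)-o['eef_pos'])).round(2))
E
python3 - <<'E'
from h import *
import pickle
C,D=pickle.load(open('d.pkl','rb'))
for l,sh,x0 in [('bottle_green','bottle',(.5,-.05,.003)),('bottle_yellow','bottle',(.495,.065,.003)),('stirrer','stirrer',(.465,-.356,0))]:
    print(l,*fit(sh,[(D[l,c]['region'],C[c]) for c in C],x0))
for c in C:
    im=cv2.cvtColor(cv2.imread(f'pics/{c}0.png'),cv2.COLOR_BGR2HSV)
    m=cv2.dilate(D['stirrer',c]['region'].astype(np.uint8),None)*((im[:,:,0]<15)&(im[:,:,1]>120)&(im[:,:,2]>60))
    e=cv2.fitEllipse(cv2.convexHull(np.argwhere(m)[:,::-1].astype(np.int32))); print('ring',c,onplane(e[0],C[c],.058))
    r=cv2.minAreaRect(np.argwhere(D['tray',c]['region'])[:,::-1].astype(np.float32))
    q=cv2.approxPolyDP(cv2.convexHull(np.argwhere(D['tray',c]['region'])[:,::-1].astype(np.int32)),8,True)[:,0]
    print('tray',c,[onplane(p,C[c],.012).round(3).tolist() for p in q])
moveto((.5,-.02,.45),11.2)
E
```

```text
bottle_green [ 0.5009 -0.0512  0.0026] [ 0.07 -0.22  0.13  0.18]
bottle_yellow [0.4972 0.0674 0.0036] [ 0.24 -1.09  0.57  1.15]
stirrer [ 0.4666 -0.3581 -0.0084] [ 0.03 -0.04  0.01  0.03]
ring scene [ 0.46802863 -0.35886349  0.058     ]
tray scene [[0.626, 0.429, 0.012], [0.649, 0.303, 0.012], [0.421, 0.264, 0.012], [0.391, 0.394, 0.012]]
ring side [ 0.46526813 -0.360969    0.058     ]
tray side [[0.641, 0.316, 0.012], [0.42, 0.266, 0.012], [0.393, 0.372, 0.012], [0.614, 0.436, 0.012]]Traceback (most recent call last):
  File "<stdin>", line 13, in <module>
  File "h.py", line 44, in moveto
    G=R.from_matrix(np.c_[[np.sin(y),-np.cos(y),0],[np.cos(y),np.sin(y),0],[0,0,-1.]])
  File "scipy/spatial/transform/_rotation.pyx", line 1143, in scipy.spatial.transform._rotation.Rotation.from_matrix
ValueError: Non-positive determinant (left-handed or null coordinate frame) in rotation matrix 0: [[ 0.19423435  0.98095516  0.        ]
 [-0.98095516  0.19423435  0.        ]
 [ 0.          0.         -1.        ]].
```

```bash
sed -i 's/\[np.sin(y),-np.cos(y),0\]/[-np.sin(y),np.cos(y),0]/' h.py
python3 - <<'E'
from h import *
ci=bot.camera_info('wrist');o=bot.get_obs();T=Rq(o['tool_rot'])
print('cam in tool',T.inv().apply(ci['position']-o['eef_pos']).round(4),'look',T.inv().apply(ray((ci['cx'],ci['cy']),ci)).round(3),'up',T.inv().apply(Rq(ci['attitude']).apply([0,1,0])).round(3))
moveto((.54,-.04,.42),11.2)
E
```

```text
cam in tool [ 8.160e-02 -1.000e-04 -1.259e-01] look [-0.317 -0.001  0.949] up [0.949 0.    0.317]
at [0.2039 0.6435 0.2483] turn [ 0.  -0.  61.2] shift cm [-52.69 -55.   -17.17]
```

{"api": "carry_out", "payload": {
  "moves": [
    [[0, 0, 10], [-4, -3, -4], 8.5],
    [[0, 0, 20], [-8, -7, -8], 8.5],
    [[0, 0, 30], [-12, -10.5, -12], 8.5],
    [[0, 0, 40], [-16, -14, -15], 8.5],
    [[0, 0, 50], [-20, -17.5, -17], 8.5]
  ]
}}

```text
t: 1.88
eef_pos: [0.3401, 0.4189, 0.4183]
tool_rot: [-0.0, 0.558, 0.83, 0.001]
contact_force: [0.6, 0.9, 0.3]
gripper_width: 0.997
```

```bash
python3 -c "
from h import *
moveto((.54,.10,.42),11.2)"
```

```text
at [0.3401 0.4189 0.4183] turn [ 0.1 -0.1 10.9] shift cm [-37.07   6.51  -0.22]
```

{"api": "carry_out", "payload": {
  "moves": [
    [[0, 0, 5], [-6, 1, 0], 8.5],
    [[0, 0, 10.9], [-12, 2, 0], 8.5],
    [[0, 0, 10.9], [-18, 3, 0], 8.5],
    [[0, 0, 10.9], [-24, 4.2, 0], 8.5],
    [[0, 0, 10.9], [-30, 5.3, 0], 8.5]
  ]
}}

```text
t: 2.5
eef_pos: [0.5035, 0.1613, 0.4168]
tool_rot: [-0.0, 0.632, 0.775, 0.001]
contact_force: [0.3, 0.9, 0.1]
gripper_width: 0.994
```

{"api": "carry_out", "payload": {
  "moves": [
    [[0, 0, 0], [-6, 2.6, 0], 8.5],
    [[0, 0, 0], [-6.5, 2.6, 0], 8.5],
    [[0, 0, 0], [-6.5, 2.6, 0], 8.5]
  ]
}}

```text
t: 2.88
eef_pos: [0.5411, 0.1043, 0.4164]
tool_rot: [-0.0, 0.633, 0.774, 0.0]
contact_force: [0.0, 0.5, 0.9]
gripper_width: 0.995
```

```bash
cat > look.py <<'E'
from h import *
import pickle,sys
def look(tag,L):
    ci=bot.camera_info('wrist'); im=snap('wrist',f'w{tag}.png'); v=im[:,:,::-1].copy(); D={}
    for l in L:
        s=bot.silhouettes(l,'wrist')
        print(l,[(round(k['score'],2),np.round(k['location']).tolist(),int(k['region'].sum())) for k in s[:2]])
        if s:
            D[l]=s[0]['region']; cn,_=cv2.findContours(D[l].astype(np.uint8),0,1); cv2.drawContours(v,cn,-1,(255,0,255),1)
    cv2.imwrite(f'pics/v{tag}.png',v); pickle.dump((ci,im,D),open(f'd{tag}.pkl','wb'))
if __name__=='__main__':
    print(bot.get_obs()['eef_pos']); look(sys.argv[1],sys.argv[2:])
E
python3 look.py a bottle_green bottle_yellow cup_red cup_white cup_blue rack mat_green mat_yellow
```

```text
[0.54111962 0.10432332 0.41639993]
bottle_green [(0.87, [279.0, 238.0], 1810)]
bottle_yellow [(0.97, [288.0, 170.0], 1458)]
cup_red [(0.73, [352.0, 211.0], 675)]
cup_white [(0.77, [350.0, 242.0], 649)]
cup_blue [(0.62, [352.0, 179.0], 707)]
rack [(0.76, [338.0, 189.0], 2046), (0.34, [350.0, 243.0], 641)]
mat_green [(0.81, [288.0, 213.0], 587)]
mat_yellow [(0.61, [301.0, 150.0], 492), (0.56, [286.0, 214.0], 501)]
```

View pics/va.png

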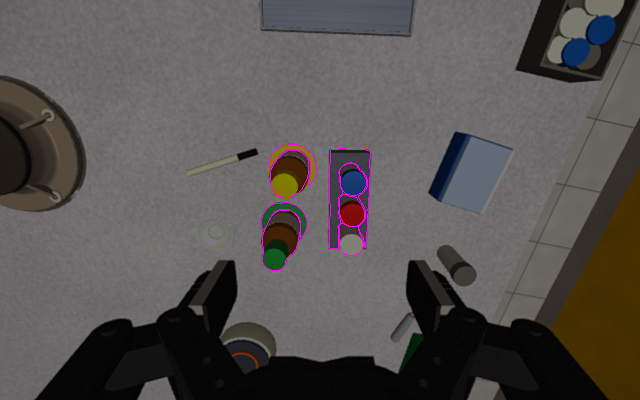

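```bash
cat > est.py <<'E'
from h import *
import pickle
C,D=pickle.load(open('d.pkl','rb')); ci,im,W=pickle.load(open('da.pkl','rb'))
for l,x0 in [('bottle_green',(.5,-.05,.003)),('bottle_yellow',(.495,.065,.003))]:
    ms={**{c:(D[l,c]['region'],C[c]) for c in C},'w':(W[l],ci)}
    for k in (('scene','side','w'),('scene','w'),('side','w')): print(l,k,*fit('bottle',[ms[c] for c in k],x0))
for l in ('mat_green','mat_yellow'):
  for n,m,c in [(k,D[l,k]['region'],C[k]) for k in C]+[('w',W[l],ci)]:
    h=cv2.convexHull(np.argwhere(m)[:,::-1].astype(np.int32))[:,0]
    P=np.array([onplane(p,c,.003)[:2] for p in h]); 
    r=least_squares(lambda x:np.hypot(*(P-x).T)-.045,P.mean(0),loss='soft_l1',f_scale=.001); print(l,n,r.x.round(4),'rms',(1000*np.sqrt((r.fun**2).mean())).round(2),len(P))
# lids by colour
def lid(img,col):
    h=cv2.cvtColor(img,cv2.COLOR_RGB2HSV).astype(int);H,S,V=h[...,0],h[...,1],h[...,2]
    return {'cup_red':((H<6)|(H>172))&(S>150),'cup_blue':(abs(H-112)<12)&(S>140),'cup_white':(S<60)&(V>100)}[col]
SH['lid']=[(.0205,0),(.0205,.018)]
for l,x0 in [('cup_red',(.605,.033,.082)),('cup_blue',(.595,.084,.082)),('cup_white',(.615,-.018,.082))]:
    ms=[]
    for reg,img,c in [(D[l,k]['region'],cv2.imread(f'pics/{k}0.png')[:,:,::-1],C[k]) for k in C]+[(W[l],im,ci)]:
        m=(cv2.dilate(reg.astype(np.uint8),np.ones((3,3)))*lid(img,l)).astype(np.uint8)
        ms.append((m,c))
    if l!='cup_white':
        for s in ([0,1,2],[0,2],[1,2]): print(l,s,*fit('lid',[ms[i] for i in s],x0))
    else:
        for s in ([0,1,2],): print(l,s,*fit('cup',[(D[l,'scene']['region'],C['scene']),(D[l,'side']['region'],C['side']),(W[l],ci)],np.array(x0)-[0,0,.07]))
E
python3 est.py
```

```text
bottle_green ('scene', 'side', 'w') [ 0.4996 -0.0503  0.0015] [-0.04 -0.42 -0.46  0.37  0.49  0.15]
bottle_green ('scene', 'w') [ 4.99e-01 -5.07e-02  1.00e-04] [-0.29 -0.09  0.19 -0.07]
bottle_green ('side', 'w') [ 0.4994 -0.05    0.0023] [-0.56  0.07  0.31  0.17]
bottle_yellow ('scene', 'side', 'w') [0.4961 0.0674 0.0036] [-0.1  -1.27  0.14  1.22  0.43  0.02]
bottle_yellow ('scene', 'w') [ 4.955e-01  6.650e-02 -3.000e-04] [-0.41 -0.1   0.24 -0.06]
bottle_yellow ('side', 'w') [0.4957 0.0683 0.0074] [-0.11  0.01  0.03  0.04]
mat_green scene [ 0.4999 -0.0524] rms 0.83 16
mat_green side [ 0.4979 -0.0516] rms 0.47 16
mat_green w [ 0.4968 -0.0487] rms 0.71 20
mat_yellow scene [0.4989 0.0593] rms 3.51 15
mat_yellow side [0.4963 0.0609] rms 6.56 9
mat_yellow w [0.4941 0.0621] rms 0.89 20
cup_red [0, 1, 2] [0.6065 0.0278 0.0817] [-0.75  0.04  0.22 -0.13  0.34 -0.22]
cup_red [0, 2] [0.6067 0.0279 0.0819] [-0.68 -0.01  0.49 -0.2 ]
cup_red [1, 2] [0.6059 0.0274 0.082 ] [ 0.08 -0.02 -0.05 -0.02]
cup_blue [0, 1, 2] [0.5964 0.0786 0.0816] [-0.53  0.05 -0.23 -0.01  0.43 -0.05]
cup_blue [0, 2] [0.5962 0.0787 0.0815] [-0.55  0.03  0.32 -0.14]
cup_blue [1, 2] [0.596  0.0783 0.0816] [-0.3   0.1   0.17  0.08]
cup_white [0, 1, 2] [ 0.6171 -0.0236  0.0202] [-0.11 -0.2  -0.16  0.3   0.3   0.06]
```

```bash
python3 -c "
from h import *
moveto((.4955,.0665,.127),11.45)"
```

```text
at [0.541  0.1051 0.4165] turn [ 0.  -0.   0.1] shift cm [-2.88 -5.23 28.95]
```

{"api": "carry_out", "payload": {
  "moves": [
    [[0, 0, 0], [-1.5, -2.6, 5], 6.5],
    [[0, 0, 0], [-2.9, -5.2, 10], 6.5],
    [[0, 0, 0], [-2.9, -5.2, 15], 6.5],
    [[0, 0, 0], [-2.9, -5.2, 20], 6.5],
    [[0, 0, 0], [-2.9, -5.2, 20], 6.5]
  ]
}}

```text
t: 3.95
eef_pos: [0.4935, 0.0654, 0.2139]
tool_rot: [-0.002, 0.633, 0.774, -0.003]
contact_force: [0.0, -0.1, 0.9]
gripper_width: 0.761
```

```bash
python3 look.py b bottle_yellow bottle_green mat_yellow mat_green; python3 -c "
from h import *
import pickle
C,D=pickle.load(open('d.pkl','rb')); ci,im,W=pickle.load(open('da.pkl','rb')); cb,_,B=pickle.load(open('db.pkl','rb'))
l='bottle_yellow'
print(fit('bottle',[(D[l,'scene']['region'],C['scene']),(W[l],ci),(B[l],cb)],(.4955,.0665,.003)))
moveto((.4955,.0665,.127),11.45)"
```

```text
[0.49353724 0.06535598 0.21390053]
bottle_yellow [(0.67, [326.0, 194.0], 4837)]
bottle_green [(0.7, [307.0, 302.0], 5501)]
mat_yellow [(0.87, [304.0, 158.0], 1241)]
mat_green [(0.67, [287.0, 253.0], 953)]
(array([0.4959, 0.0663, 0.0006]), array([-0.37, -0.22,  0.45,  0.29, -0.1 , -0.16]))
at [0.4975 0.0661 0.2186] turn [ 0.2 -0.   0.1] shift cm [ 0.07 -0.23  9.16]
```

View pics/vb.png

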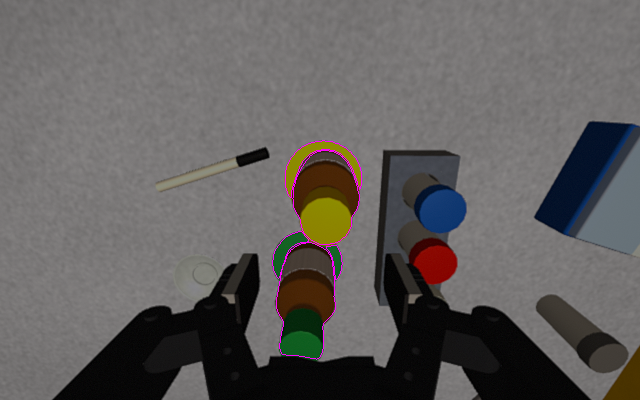

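{"api": "carry_out", "payload": {
  "moves": [
    [[0, 0, 0], [0, -0.1, 4], 6.5],
    [[0, 0, 0], [0, -0.1, 7], 6.5],
    [[0, 0, 0], [0, -0.1, 8.9], 6.5],
    [[0, 0, 0], [0, -0.1, 8.9], 6.5],
    [[0, 0, 0], [0, -0.1, 8.9], 6.5]
  ]
}}

```text
t: 4.82
eef_pos: [0.4962, 0.0658, 0.1289]
tool_rot: [0.001, 0.633, 0.775, 0.001]
contact_force: [0.0, 0.2, -0.4]
gripper_width: 0.762
```

{"api": "carry_out", "payload": {
  "moves": [
    [[0, 0, 0], [0, 0, 0], 4.5],
    [[0, 0, 0], [0, 0, 0], 3],
    [[0, 0, 0], [0, 0, 0], 3],
    [[0, 0, 0], [0, 0, 0], 3],
    [[0, 0, 0], [0, 0, 0], 3]
  ],
  "newtons": 40
}}

```text
t: 5.45
eef_pos: [0.4959, 0.0658, 0.1286]
tool_rot: [0.0, 0.633, 0.774, 0.001]
contact_force: [-0.2, -0.1, 5.4]
gripper_width: 0.438
```

```bash
python3 -c "
from h import *
o=bot.get_obs();print(o['t'],o['gripper_width']*8.54,o['contact_force'])
snap('wrist','wc.png')
moveto((.5,.34,.26),11.45)"
```

```text
5.45 3.739733365476179 [-0.21664635 -0.06720521  5.38413603]
at [0.4959 0.0658 0.1286] turn [ 0.1 -0.   0.1] shift cm [ 26.79   5.9  -13.12]
```

View pics/wc.png

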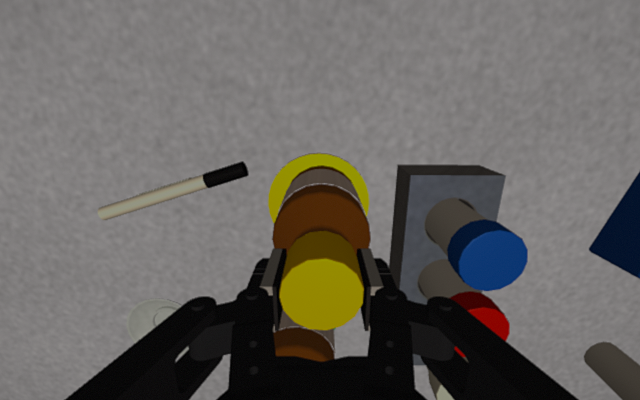

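{"api": "carry_out", "payload": {
  "moves": [
    [[0, 0, 0], [0, 0, -1.5], 3],
    [[0, 0, 0], [0, 0, -5], 3],
    [[0, 0, 0], [2, 0.5, -10], 3],
    [[0, 0, 0], [6, 1.5, -13], 3],
    [[0, 0, 0], [8, 2, -13], 3]
  ]
}}

```text
t: 6.12
eef_pos: [0.4997, 0.1506, 0.2602]
tool_rot: [0.001, 0.632, 0.775, 0.003]
contact_force: [0.5, 0.6, -4.1]
gripper_width: 0.435
```

```bash
cat > tray.py <<'E'
from h import *
import pickle
C,D=pickle.load(open('d.pkl','rb'))
def box(x,y,a,lx,ly,h,z0=0):
    P=np.array([[i*lx/2,j*ly/2,k] for i in(-1,1) for j in(-1,1) for k in(z0,h)]); c,s=np.cos(a),np.sin(a)
    return np.c_[x+c*P[:,0]-s*P[:,1],y+s*P[:,0]+c*P[:,1],P[:,2]]
def rm(P,ci):
    m=np.zeros((1600,2560),np.uint8); cv2.fillConvexPoly(m,cv2.convexHull(((proj(P,ci)+.5)*4).astype(np.int32)),1); return cv2.resize(m.astype(np.float32),(640,400),interpolation=cv2.INTER_AREA)
from scipy.optimize import minimize
for ks in (('scene','side'),('scene',),('side',)):
    f=lambda u:sum(abs(rm(box(u[0],u[1],u[2],.24,.13,.012),C[k])-D['tray',k]['region']).sum() for k in ks)
    r=minimize(f,[.52,.35,.2],method='Nelder-Mead',options=dict(initial_simplex=[[.52,.35,.2],[.53,.35,.2],[.52,.36,.2],[.52,.35,.3]]))
    print(ks,r.x.round(4),round(r.fun))
E
python3 tray.py; python3 -c "
from h import *
snap('wrist','wd.png')
o=bot.get_obs();print(o['gripper_width']*8.54,o['contact_force'])"
```

```text
('scene', 'side') [0.5182 0.3548 0.1669] 276
('scene',) [0.5175 0.3533 0.169 ] 78
('side',) [0.5182 0.3587 0.1928] 165
3.707374647674625 [ 0.04787227  3.24290801 -4.43645853]
```

```bash
python3 -c "
from h import *
moveto((.572,.3645,.2),11.45)"
```

```text
at [0.4986 0.1529 0.2583] turn [ 0.1 -0.1  0.4] shift cm [19.19 11.51  5.9 ]
```

{"api": "carry_out", "payload": {
  "moves": [
    [[0, 0, 0], [4, 2.5, 0], 3],
    [[0, 0, 0], [9, 5.5, 0], 3],
    [[0, 0, 0], [14, 8.5, 1], 3],
    [[0, 0, 0], [18, 11, 3], 3],
    [[0, 0, 0], [19.1, 11.5, 6], 3]
  ]
}}

```text
t: 6.8
eef_pos: [0.5728, 0.3613, 0.1949]
tool_rot: [-0.0, 0.631, 0.776, -0.0]
contact_force: [-0.3, -0.3, -4.0]
gripper_width: 0.431
```

{"api": "carry_out", "payload": {
  "moves": [
    [[0, 0, 0], [0, 0, 2], 3],
    [[0, 0, 0], [0, 0, 4], 3],
    [[0, 0, 0], [0, 0, 5], 3],
    [[0, 0, 0], [0, 0, 5.4], 3],
    [[0, 0, 0], [0, 0, 5.4], 3]
  ]
}}

```text
t: 7.42
eef_pos: [0.5735, 0.3579, 0.144]
tool_rot: [0.0, 0.633, 0.774, 0.0]
contact_force: [-0.7, -0.7, -3.2]
gripper_width: 0.43
```

```bash
python3 -c "
from h import *
moveto((.572,.3645,.1296),11.45); o=bot.get_obs();print(o['contact_force'],o['gripper_width']); snap('wrist','we.png'); 
im=snap('scene','se.png'); cv2.imwrite('pics/se2.png',cv2.resize(im[50:220,280:480,::-1],None,fx=3,fy=3))"
```

```text
at [0.5735 0.3579 0.144 ] turn [ 0. -0.  0.] shift cm [ 0.67 -0.02  1.45]
[-0.69168767 -0.72857813 -3.18096247] 0.4295163781733802
```

View pics/we.png

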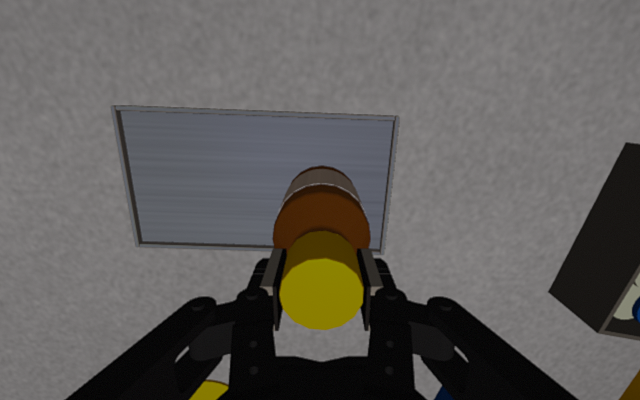

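```bash
python3 -c "
from h import *
ci=bot.camera_info('wrist')
P=np.array([onplane(p,ci,.012)[:2] for p in((113,106),(398,117),(384,252),(137,245))]);print(P.round(4),P.mean(0));print([np.linalg.norm(P[i]-P[i-1]).round(3) for i in range(4)], np.degrees(np.arctan2(*(P[1]-P[0]+P[2]-P[3])[::-1])))
"
```

```text
[[0.3896 0.4016]
 [0.6223 0.4399]
 [0.6441 0.3162]
 [0.4099 0.2763]] [0.51646532 0.35849347]
[np.float64(0.127), np.float64(0.236), np.float64(0.126), np.float64(0.237)] 9.514123747243795
```

{"api": "carry_out", "payload": {
  "moves": [
    [[0, 0, 0], [0.5, 0, 0.6], 3],
    [[0, 0, 0], [0.5, 0, 1.1], 3],
    [[0, 0, 0], [0.5, 0, 1.35], 3],
    [[0, 0, 0], [0.5, 0, 1.45], 3],
    [[0, 0, 0], [0.5, 0, 1.45], 3]
  ]
}}

```text
t: 8.15
eef_pos: [0.572, 0.3631, 0.1297]
tool_rot: [-0.0, 0.633, 0.775, -0.0]
contact_force: [-3.7, -0.1, 5.5]
gripper_width: 0.435
```

{"api": "carry_out", "payload": {
  "moves": [
    [[0, 0, 0], [0, 0, 0], 4.5],
    [[0, 0, 0], [0, 0, 0], 5.5],
    [[0, 0, 0], [0, 0, 0], 6.5],
    [[0, 0, 0], [0, 0, -2], 6.5],
    [[0, 0, 0], [0, 0, -6], 6.5]
  ]
}}

```text
t: 8.78
eef_pos: [0.5715, 0.3625, 0.1892]
tool_rot: [-0.0, 0.633, 0.774, -0.001]
contact_force: [1.1, -0.5, -0.4]
gripper_width: 0.763
```

{"api": "carry_out", "payload": {
  "moves": [
    [[0, 0, 0], [-3, -1, -6], 6.5],
    [[0, 0, 0], [-8, -3, -7], 6.5],
    [[0, 0, 0], [-14, -6, -7], 6.5],
    [[0, 0, 0], [-20, -9, -7], 6.5],
    [[0, 0, 0], [-26, -12, -7], 6.5]
  ]
}}

```text
t: 9.4
eef_pos: [0.5099, 0.0954, 0.2605]
tool_rot: [0.0, 0.633, 0.774, 0.001]
contact_force: [1.1, -0.1, 0.6]
gripper_width: 0.764
```

```bash
python3 -c "
from h import *
o=bot.get_obs();print(o['t'],o['contact_force'])
a=snap('scene','sf.png');b=snap('side','df.png')
cv2.imwrite('pics/vf.png',np.hstack([cv2.resize(a[60:240,240:440],(400,360)),cv2.resize(b[80:260,230:430],(400,360))])[:,:,::-1])
C={c:bot.camera_info(c) for c in('scene','side')}
for l in ('bottle_yellow','bottle_green'):
    ms=[];
    for c in C:
        s=bot.silhouettes(l,c); print(l,c,[(round(k['score'],2),np.round(k['location']).tolist()) for k in s])
        if s: ms.append((s[0]['region'],C[c]))
    if len(ms)==2: print(fit('bottle',ms,(.572,.363,.004) if 'yel' in l else (.5,-.05,.003)))
moveto((.4995,-.0503,.2),11.45)"
```

```text
9.4 [ 1.08920972 -0.12248481  0.55529258]
bottle_yellow scene [(0.56, [393.0, 112.0]), (0.49, [340.0, 218.0])]
bottle_yellow side [(0.83, [297.0, 128.0]), (0.59, [273.0, 144.0])]
(array([ 0.5735,  0.3624, -0.0041]), array([-0.23,  1.28, -0.65, -1.3 ]))
bottle_green scene [(0.8, [282.0, 200.0]), (0.72, [308.0, 180.0])]
bottle_green side [(0.65, [310.0, 221.0])]
(array([ 0.5007, -0.0513,  0.002 ]), array([-0.05, -0.03,  0.03,  0.06]))
at [0.5107 0.0988 0.2598] turn [ 0.1 -0.   0.1] shift cm [-14.39  -4.1    5.96]
```

View pics/vf.png

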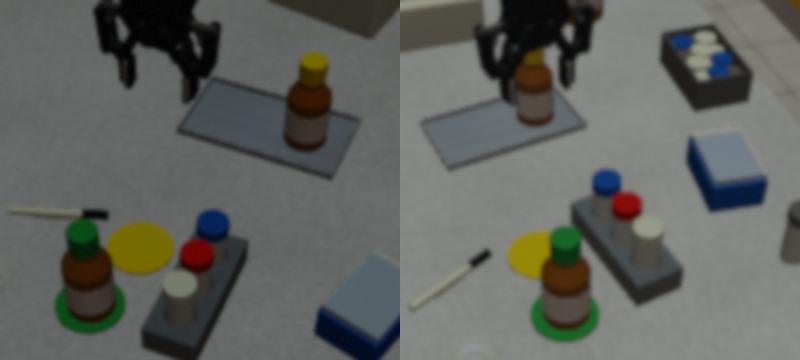

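{"api": "carry_out", "payload": {
  "moves": [
    [[0, 0, 0], [-5, -1.4, 0], 6.5],
    [[0, 0, 0], [-10, -2.8, 2], 6.5],
    [[0, 0, 0], [-14.4, -4.1, 5], 6.5],
    [[0, 0, 0], [-14.4, -4.1, 8], 6.5],
    [[0, 0, 0], [-14.4, -4.1, 8], 6.5]
  ]
}}

```text
t: 10.32
eef_pos: [0.498, -0.0508, 0.1774]
tool_rot: [-0.001, 0.632, 0.775, -0.002]
contact_force: [-0.4, 0.4, 0.7]
gripper_width: 0.762
```

```bash
python3 -c "
from h import *
moveto((.4995,-.0505,.128),11.45)"
```

```text
at [ 0.498  -0.0508  0.1774] turn [-0.2 -0.   0.2] shift cm [-0.    0.17  4.94]
```

{"api": "carry_out", "payload": {
  "moves": [
    [[0, 0, 0], [0, 0, 2.5], 6.5],
    [[0, 0, 0], [0, 0, 4.5], 6.5],
    [[0, 0, 0], [0, 0, 5.1], 6.5],
    [[0, 0, 0], [0, 0, 5.1], 6.5],
    [[0, 0, 0], [0, 0, 5.1], 4.5]
  ]
}}

```text
t: 10.95
eef_pos: [0.4996, -0.0514, 0.1289]
tool_rot: [0.001, 0.632, 0.775, 0.001]
contact_force: [0.8, 0.2, 0.3]
gripper_width: 0.564
```

{"api": "carry_out", "payload": {
  "moves": [
    [[0, 0, 0], [0, 0, 0], 3],
    [[0, 0, 0], [0, 0, 0], 3],
    [[0, 0, 0], [0, 0, 0], 3],
    [[0, 0, 0], [0, 0, 0], 3]
  ]
}}

```text
t: 11.45
eef_pos: [0.4994, -0.0516, 0.129]
tool_rot: [0.0, 0.633, 0.775, 0.001]
contact_force: [-0.8, 1.4, 4.5]
gripper_width: 0.435
```

{"api": "carry_out", "payload": {
  "moves": [
    [[0, 0, 0], [0, 0, -1.5], 3],
    [[0, 0, 0], [0, 0, -5], 3],
    [[0, 0, 0], [1, 0, -10], 3],
    [[0, 0, 0], [4, 0, -13], 3],
    [[0, 0, 0], [8, 0, -13], 3]
  ]
}}

```text
t: 12.08
eef_pos: [0.4841, 0.0264, 0.2613]
tool_rot: [0.002, 0.634, 0.774, 0.003]
contact_force: [-0.6, 1.2, -3.7]
gripper_width: 0.432
```

```bash
python3 -c "
from h import *
o=bot.get_obs();print(o['t'],o['contact_force'],o['gripper_width'])
moveto((.463,.348,.26),11.45)"
```

```text
12.075 [-0.55434621  1.21460581 -3.66950507] 0.4323762533120764
at [0.4841 0.0264 0.2613] turn [ 0.3 -0.  -0.1] shift cm [31.95  4.26  0.18]
```

{"api": "carry_out", "payload": {
  "moves": [
    [[0, 0, 0], [5, 0.6, 0], 3],
    [[0, 0, 0], [11, 1.5, 0], 3],
    [[0, 0, 0], [17, 2.4, 0], 3],
    [[0, 0, 0], [23, 3.2, 0], 3],
    [[0, 0, 0], [28, 4, 0], 3]
  ]
}}

```text
t: 12.7
eef_pos: [0.4651, 0.3112, 0.2588]
tool_rot: [-0.0, 0.632, 0.775, 0.0]
contact_force: [0.7, 0.4, -3.6]
gripper_width: 0.434
```

{"api": "carry_out", "payload": {
  "moves": [
    [[0, 0, 0], [3, 0.2, 1], 3],
    [[0, 0, 0], [3.8, 0.2, 4], 3],
    [[0, 0, 0], [3.8, 0.2, 8], 3],
    [[0, 0, 0], [3.8, 0.2, 10.5], 3],
    [[0, 0, 0], [3.8, 0.2, 10.5], 3]
  ]
}}

```text
t: 13.32
eef_pos: [0.4592, 0.3444, 0.1511]
tool_rot: [0.0, 0.633, 0.774, -0.003]
contact_force: [-1.1, 0.6, -2.5]
gripper_width: 0.432
```

```bash
python3 -c "
from h import *
moveto((.463,.348,.130),11.45)"
```

```text
at [0.4592 0.3444 0.1511] turn [-0.2  0.2 -0. ] shift cm [0.28 0.45 2.11]
```

{"api": "carry_out", "payload": {
  "moves": [
    [[0, 0, 0], [0.3, 0.3, 1], 3],
    [[0, 0, 0], [0.3, 0.3, 1.7], 3],
    [[0, 0, 0], [0.3, 0.3, 1.95], 3],
    [[0, 0, 0], [0.3, 0.3, 2.05], 3],
    [[0, 0, 0], [0.3, 0.3, 2.05], 3]
  ]
}}

```text
t: 13.95
eef_pos: [0.4628, 0.3501, 0.1327]
tool_rot: [-0.0, 0.633, 0.774, 0.0]
contact_force: [0.4, -0.5, -2.6]
gripper_width: 0.43
```

{"api": "carry_out", "payload": {
  "moves": [
    [[0, 0, 0], [0, 0, 0.15], 3],
    [[0, 0, 0], [0, 0, 0.25], 3],
    [[0, 0, 0], [0, 0, 0.3], 3],
    [[0, 0, 0], [0, 0, 0.3], 3]
  ]
}}

```text
t: 14.45
eef_pos: [0.4628, 0.3503, 0.1301]
tool_rot: [-0.0, 0.633, 0.774, 0.0]
contact_force: [-3.0, -0.8, 5.7]
gripper_width: 0.429
```

{"api": "carry_out", "payload": {
  "moves": [
    [[0, 0, 0], [0, 0, 0], 4.5],
    [[0, 0, 0], [0, 0, 0], 5.5],
    [[0, 0, 0], [0, 0, 0], 6.5],
    [[0, 0, 0], [0, 0, -2], 6.5],
    [[0, 0, 0], [0, 0, -6], 6.5]
  ]
}}

```text
t: 15.08
eef_pos: [0.4617, 0.3494, 0.1886]
tool_rot: [-0.0, 0.633, 0.775, -0.002]
contact_force: [-0.2, 0.4, -0.2]
gripper_width: 0.762
```

{"api": "carry_out", "payload": {
  "moves": [
    [[0, 0, 0], [-3, 1, -5], 6.5],
    [[0, 0, 0], [-8, 3, -8], 6.5],
    [[0, 0, 0], [-13, 5, -11], 6.5],
    [[0, 0, 0], [-18, 7, -13], 6.5],
    [[0, 0, 0], [-22, 9, -13], 6.5]
  ]
}}

```text
t: 15.7
eef_pos: [0.5967, 0.1503, 0.3217]
tool_rot: [0.001, 0.633, 0.774, 0.002]
contact_force: [-0.1, 0.3, -0.3]
gripper_width: 0.756
```

{"api": "carry_out", "payload": {
  "moves": [
    [[0, 0, 0], [0, 0, 0], 6.5],
    [[0, 0, 0], [0, 0, 0], 6.5],
    [[0, 0, 0], [0, 0, 0], 6.5]
  ]
}}

```text
t: 16.08
eef_pos: [0.5941, 0.1542, 0.3191]
tool_rot: [-0.0, 0.632, 0.775, -0.0]
contact_force: [1.2, -0.1, 0.6]
gripper_width: 0.76
```

```bash
python3 look.py g cup_red cup_white cup_blue mat_green mat_yellow rack
cat > est2.py <<'E'
from h import *
import pickle
ci,im,W=pickle.load(open('dg.pkl','rb')); C,D=pickle.load(open('d.pkl','rb'))
for c in C: bot.read_camera(c)
for l in ('mat_green','mat_yellow'):
    P={}
    for c in ('scene','side','w'):
        s=[dict(region=W[l])] if c=='w' else bot.silhouettes(l,c)
        if s: k=C.get(c,ci); P[c]=onplane(cv2.fitEllipse(cv2.convexHull(np.argwhere(s[0]['region'])[:,::-1].astype(np.int32)))[0],k,.003)[:2].round(4); print(l,c,P[c],int(s[0]['region'].sum()))
for l,x in (('bottle_green',(.463,.35,.004)),('bottle_yellow',(.572,.363,.004))):
    ms=[(s[0]['region'],C[c]) for c in C if (s:=bot.silhouettes(l,c))]
    print(l,len(ms),*fit('bottle',ms,x))
exec(open('est.py').read().split('# lids by colour')[1].split('for l,x0')[0])
for l,x0 in [('cup_red',(.605,.03,.082)),('cup_blue',(.596,.079,.082))]:
    m=(cv2.dilate(W[l].astype(np.uint8),np.ones((3,3)))*lid(im,l)).astype(np.uint8)
    x0=np.array(x0); r=least_squares(lambda u:cen(render('lid',x0+[u[0]-1,u[1]-1,0],ci),4)-cen(m),[1,1],diff_step=.004); print(l,'at known height',x0+[r.x[0]-1,r.x[1]-1,0])
E
python3 est2.py
```

```text
[0.59409382 0.15416923 0.31905374]
cup_red [(0.86, [313.0, 261.0], 976)]
cup_white [(0.93, [312.0, 299.0], 856)]
cup_blue [(0.57, [314.0, 224.0], 1097), (0.35, [289.0, 27.0], 8074)]
mat_green [(0.69, [194.0, 390.0], 786), (0.6, [238.0, 261.0], 912)]
mat_yellow [(0.76, [246.0, 204.0], 2496)]
rack [(0.56, [322.0, 220.0], 2845)]
mat_green scene [ 0.5    -0.0539] 814
mat_green side [ 0.4969 -0.0528] 814
mat_green w [ 0.413  -0.4592] 786
mat_yellow scene [0.5669 0.1308] 312
mat_yellow side [0.4942 0.058 ] 651
mat_yellow w [0.4943 0.0637] 2496
bottle_green 2 [0.4637 0.3503 0.0026] [-0.01 -0.    0.01  0.01]Traceback (most recent call last):
  File "est2.py", line 12, in <module>
    print(l,len(ms),*fit('bottle',ms,x))
                     ~~~^^^^^^^^^^^^^^^
  File "h.py", line 40, in fit
    r=least_squares(f,np.ones(3),diff_step=0.004); return np.round(x0+r.x-1,4),np.round(r.fun,2)
    return func(*args, **kwargs)
    result = trf(vector_fun.fun, vector_fun.jac, x0, f0, J0, lb, ub, ftol, xtol,
                 gtol, max_nfev, x_scale, loss_function, tr_solver,
                 tr_options.
[... 518 characters left out ...]
^^^^^^^^^^^^^^^^^^^^^^^^^^
  File "h.py", line 39, in f
    def f(u): return np.r_[tuple(cen(render(shape,x0+u-1,ci),4)-cen(m) for m,ci in masks)]
                           ~~~~~^^^^^^^^^^^^^^^^^^^^^^^^^^^^^^^^^^^^^^^^^^^^^^^^^^^^^^^^^
  File "h.py", line 39, in <genexpr>
    def f(u): return np.r_[tuple(cen(render(shape,x0+u-1,ci),4)-cen(m) for m,ci in masks)]
                                 ~~~^^^^^^^^^^^^^^^^^^^^^^^^^^^
  File "h.py", line 33, in cen
    M=cv2.moments(m.astype(np.uint8),True); return np.array([M['m10']/M['m00'],M['m01']/M['m00']])/s-(.5 if s>1 else 0)
                                                             ~~~~~~~~^~~~~~~~~
ZeroDivisionError: float division by zero
```

View pics/vg.png

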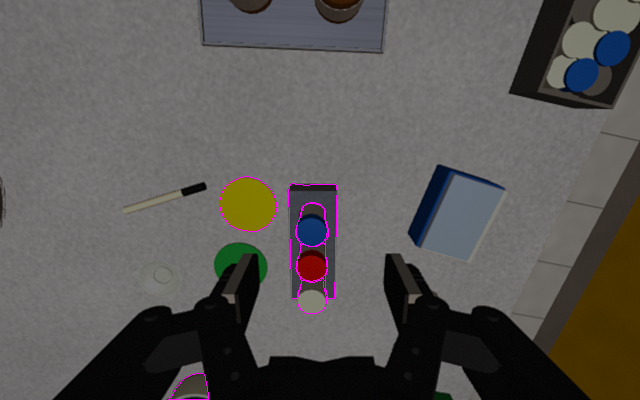

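```bash
sed -i '/^for l,x in (/,+2d' est2.py
cat >> est2.py <<'E'
h=cv2.cvtColor(im,cv2.COLOR_RGB2HSV).astype(int)
for n,lo,hi,win in (('yellow',22,35,(170,240,210,285)),('green',45,85,(235,290,205,275))):
    m=((h[...,0]>lo)&(h[...,0]<hi)&(h[...,1]>120)); z=np.zeros_like(m); z[win[0]:win[1],win[2]:win[3]]=1; m&=z
    e=cv2.fitEllipse(cv2.convexHull(np.argwhere(m)[:,::-1].astype(np.int32)));print(n,m.sum(),e,onplane(e[0],ci,.003).round(4))
moveto((.6063,.0277,.2),11.45)
E
python3 est2.py
```

```text
mat_green scene [ 0.4998 -0.0537] 802
mat_green side [ 0.4974 -0.0531] 731
mat_green w [ 0.413  -0.4592] 786
mat_yellow scene [0.4977 0.0576] 679
mat_yellow side [0.4943 0.0596] 559
mat_yellow w [0.4943 0.0637] 2496
cup_red at known height [0.6059097  0.02726455 0.082     ]
cup_blue at known height [0.59559344 0.07845055 0.082     ]
yellow 2424 ((247.08447265625, 204.2707061767578), (52.93913650512695, 57.91548156738281), 115.38188934326172) [0.4935 0.0631 0.003 ]
green 964 ((237.5459442138672, 269.8235778808594), (52.185707092285156, 58.22967529296875), 53.93544006347656) [ 0.4923 -0.0568  0.003 ]
at [0.5948 0.1525 0.3194] turn [ 0.  -0.   0.1] shift cm [-12.46  -1.37  11.94]
```

{"api": "carry_out", "payload": {
  "moves": [
    [[0, 0, 0], [-5, -0.5, 4], 6.5],
    [[0, 0, 0], [-10, -1, 8], 6.5],
    [[0, 0, 0], [-12.4, -1.4, 12], 6.5],
    [[0, 0, 0], [-12.4, -1.4, 16], 6.5],
    [[0, 0, 0], [-12.4, -1.4, 16], 6.5]
  ]
}}

```text
t: 17.85
eef_pos: [0.6038, 0.028, 0.1568]
tool_rot: [-0.002, 0.633, 0.774, -0.002]
contact_force: [-0.7, -0.2, 0.5]
gripper_width: 0.76
```

{"api": "carry_out", "payload": {
  "moves": [
    [[0, 0, 0], [0, 0, 0], 6.5],
    [[0, 0, 0], [0, 0, 0], 6.5]
  ]
}}

```text
t: 18.1
eef_pos: [0.6072, 0.0288, 0.1615]
tool_rot: [0.001, 0.632, 0.775, 0.001]
contact_force: [-0.6, 0.3, -1.0]
gripper_width: 0.76
```

```bash
python3 look.py i cup_red; python3 -c "
exec(open('est2.py').read().split('for c in C:')[0].replace('dg.pkl','di.pkl'))
exec(open('est.py').read().split('# lids by colour')[1].split('for l,x0')[0])
l='cup_red';m=lid(im,l).astype(np.uint8)*cv2.dilate(W[l].astype(np.uint8),np.ones((5,5)))
x0=np.array([.606,.0275,.082]); r=least_squares(lambda u:cen(render('lid',x0+[u[0]-1,u[1]-1,0],ci),4)-cen(m),[1,1],diff_step=.004); print(x0[:2]+r.x-1,m.sum())
moveto((.606,.0275,.089),11.45)"
```

```text
[0.60721192 0.02881284 0.16145121]
cup_red [(0.77, [318.0, 219.0], 3375)]
[0.60588795 0.02794935] 2811
at [0.6068 0.0287 0.1609] turn [ 0.1 -0.   0.1] shift cm [-0.1  -0.12  7.19]
```

View pics/vi.png

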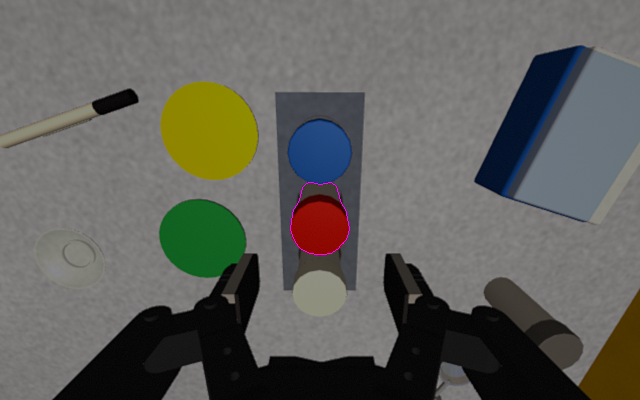

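{"api": "carry_out", "payload": {
  "moves": [
    [[0, 0, 0], [-0.1, -0.1, 3], 6.5],
    [[0, 0, 0], [-0.1, -0.1, 6], 6.5],
    [[0, 0, 0], [-0.1, -0.1, 7.2], 6.5],
    [[0, 0, 0], [-0.1, -0.1, 7.2], 6.5],
    [[0, 0, 0], [-0.1, -0.1, 7.2], 5]
  ],
  "newtons": 25
}}

```text
t: 18.82
eef_pos: [0.606, 0.027, 0.0887]
tool_rot: [0.001, 0.633, 0.774, 0.001]
contact_force: [-0.1, -0.0, -0.4]
gripper_width: 0.584
```

{"api": "carry_out", "payload": {
  "moves": [
    [[0, 0, 0], [0, 0, 0], 3.2],
    [[0, 0, 0], [0, 0, 0], 3.2],
    [[0, 0, 0], [0, 0, 0], 3.2],
    [[0, 0, 0], [0, 0, 0], 3.2]
  ]
}}

```text
t: 19.32
eef_pos: [0.606, 0.027, 0.0888]
tool_rot: [0.001, 0.633, 0.774, 0.001]
contact_force: [-0.5, -0.0, 6.9]
gripper_width: 0.473
```

Run:
```python
from h import *
import pickle
ci,im,W=pickle.load(open('di.pkl','rb')); h=cv2.cvtColor(im,cv2.COLOR_RGB2HSV).astype(int)
for n,lo,hi in (('yellow',22,35),('green',45,85)):
    m=((h[...,0]>lo)&(h[...,0]<hi)&(h[...,1]>120)).astype(np.uint8); m[:,280:]=0;m[300:]=0
    e=cv2.fitEllipse(cv2.convexHull(np.argwhere(m)[:,::-1].astype(np.int32)));print(n,m.sum(),e,onplane(e[0],ci,.003).round(4))
o=bot.get_obs();print(o['eef_pos'],o['contact_force'],o['gripper_width']*8.54)
```

```text
yellow 7507 ((198.5635528564453, 179.39781188964844), (167.4583740234375, 259.9463806152344), 142.5509033203125) [0.4876 0.015  0.003 ]
green 5172 ((179.98611450195312, 200.61337280273438), (84.41231536865234, 252.87289428710938), 147.3616485595703) [ 0.471  -0.0106  0.003 ]
[0.60603867 0.02703954 0.08875483] [-0.46071442 -0.01823367  6.88735667] 4.037479632417291
```

{"api": "carry_out", "payload": {
  "moves": [
    [[0, 0, 0], [0, 0, -1], 3.2],
    [[0, 0, 0], [0, 0, -3], 3.2],
    [[0, 0, 0], [0, 0, -6], 3.2],
    [[0, 0, 0], [0, 0, -10], 3.2],
    [[0, 0, 0], [0, 0, -13], 3.2]
  ]
}}

```text
t: 19.95
eef_pos: [0.6055, 0.0268, 0.2205]
tool_rot: [0.001, 0.633, 0.774, 0.001]
contact_force: [0.7, 0.2, -1.3]
gripper_width: 0.472
```

Run:
```python
from h import *
import pickle
ci,im,W=pickle.load(open('di.pkl','rb')); h=cv2.cvtColor(im,cv2.COLOR_RGB2HSV).astype(int)
for n,lo,hi in (('yellow',22,35),('green',45,85)):
    m=((h[...,0]>lo)&(h[...,0]<hi)&(h[...,1]>120)).astype(np.uint8)
    k,L,st,_=cv2.connectedComponentsWithStats(m); i=1+st[1:,4].argmax(); m=L==i
    e=cv2.fitEllipse(cv2.convexHull(np.argwhere(m)[:,::-1].astype(np.int32)));print(n,m.sum(),e,onplane(e[0],ci,.003).round(4))
a=snap('scene','sk.png');b=snap('side','dk.png')
cv2.imwrite('pics/vk.png',np.hstack([cv2.resize(a[60:240,240:440],(400,360)),cv2.resize(b[80:260,230:430],(400,360))])[:,:,::-1])
print(bot.get_obs()['gripper_width'])
moveto((.467,-.3595,.22),11.45)
```

```text
yellow 7480 ((208.7079620361328, 130.21368408203125), (91.86258697509766, 103.45616912841797), 137.38302612304688) [0.4934 0.0642 0.003 ]
green 5143 ((202.03045654296875, 238.00547790527344), (75.39990234375, 87.38595581054688), 113.61143493652344) [ 0.4957 -0.0476  0.003 ]
0.4728284774420055
at [0.6073 0.0267 0.2223] turn [0.4 0.  0. ] shift cm [-35.05 -21.44   0.07]
```

View pics/vk.png

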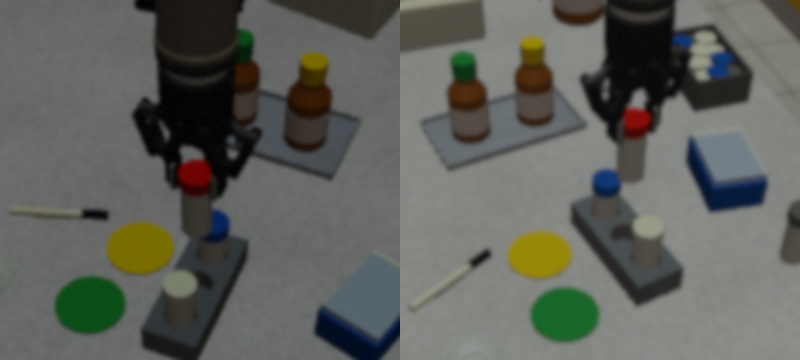

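{"api": "carry_out", "payload": {
  "moves": [
    [[0, 0, 0], [-4, -2.4, 0], 3.2],
    [[0, 0, 0], [-9, -5.5, 0], 3.2],
    [[0, 0, 0], [-14, -8.6, 0], 3.2],
    [[0, 0, 0], [-19, -11.6, 0], 3.2],
    [[0, 0, 0], [-24, -14.7, 0], 3.2]
  ]
}}

```text
t: 20.68
eef_pos: [0.5079, -0.2389, 0.2175]
tool_rot: [-0.0, 0.632, 0.775, 0.0]
contact_force: [1.5, -0.2, -1.0]
gripper_width: 0.467
```

{"api": "carry_out", "payload": {
  "moves": [
    [[0, 0, 0], [-5, -3, 0], 3.2],
    [[0, 0, 0], [-9, -5.6, 0], 3.2],
    [[0, 0, 0], [-11, -6.7, 0], 3.2],
    [[0, 0, 0], [-11, -6.7, 0], 3.2],
    [[0, 0, 0], [-11, -6.7, 0], 3.2]
  ]
}}

```text
t: 21.3
eef_pos: [0.4658, -0.3572, 0.2171]
tool_rot: [-0.0, 0.632, 0.775, 0.0]
contact_force: [-0.6, 0.8, -1.0]
gripper_width: 0.467
```

Run:
```python
from h import *
moveto((.467,-.3595,.1288),11.45)
for c in('wrist','scene','side'):
    ci=bot.camera_info(c); im=snap(c,c+'l.png'); h=cv2.cvtColor(im,cv2.COLOR_RGB2HSV).astype(int)
    m=((h[...,0]>4)&(h[...,0]<15)&(h[...,1]>150)&(h[...,2]>60)).astype(np.uint8)
    s=bot.silhouettes('stirrer',c)
    if s: print(c,s[0]['score'],s[0]['location']); m*=cv2.dilate(s[0]['region'].astype(np.uint8),np.ones((9,9)))
    P=np.array([onplane(p,ci,.058)[:2] for p in np.argwhere(m)[:,::-1]])
    if len(P)<9: continue
    r=least_squares(lambda x:np.hypot(*(P-x[:2]).T)-.031,P.mean(0),loss='soft_l1',f_scale=.002); print(c,len(P),r.x.round(4),'rms mm',(1000*np.sqrt((r.fun**2).mean())).round(2))
```

```text
at [ 0.4658 -0.3572  0.2171] turn [-0.  -0.1  0.1] shift cm [-0.26  0.07  8.83]
wrist 0.69 [321.0, 170.7]
wrist 486 [ 0.4648 -0.3579] rms mm 1.55
scene 0.85 [190.0, 291.7]
scene 243 [ 0.4678 -0.3583] rms mm 1.91
side 464 [ 0.4692 -0.3063] rms mm 500.06
```

View pics/wristl.png

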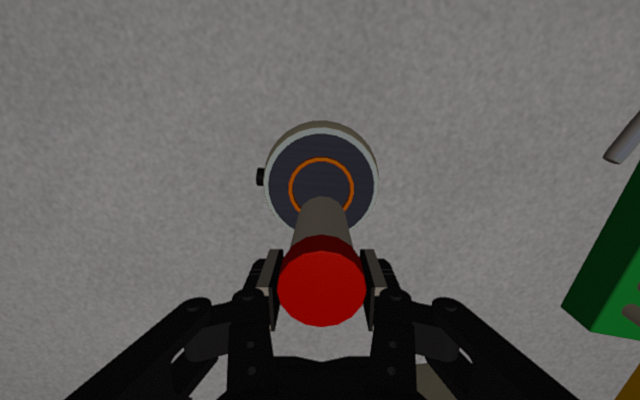

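{"api": "carry_out", "payload": {
  "moves": [
    [[0, 0, 0], [-0.1, 0, 2], 3.2],
    [[0, 0, 0], [-0.1, 0, 4], 3.2],
    [[0, 0, 0], [-0.1, 0, 6], 3.2],
    [[0, 0, 0], [-0.1, 0, 7], 3.2],
    [[0, 0, 0], [-0.1, 0, 7], 3.2]
  ]
}}

```text
t: 22.22
eef_pos: [0.465, -0.3594, 0.1464]
tool_rot: [-0.001, 0.633, 0.774, -0.0]
contact_force: [0.1, -0.6, -1.0]
gripper_width: 0.469
```

Run:
```python
from h import *
moveto((.466,-.3585,.1288),11.45)
im=snap('wrist','wm.png')
s=cv2.resize(snap('side','dm.png')[260:400,260:420],(457,400));
cv2.imwrite('pics/vm.png',np.hstack([im[50:350,170:470],cv2.resize(s,(343,300))])[:,:,::-1])
```

```text
at [ 0.465  -0.3594  0.1464] turn [-0.1 -0.1  0.1] shift cm [0.07 0.12 1.76]
```

View pics/vm.png

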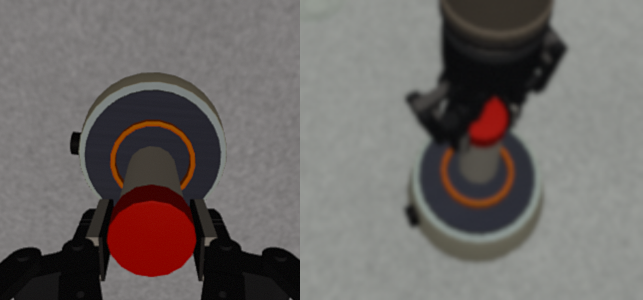

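Cup foot is inside the ring outline in both views (wrist crop: ring centre x≈152, cup x≈152; about 17 mm above the plate). Lower it gently.

{"api": "carry_out", "payload": {
  "moves": [
    [[0, 0, 0], [0.05, 0.05, 0.6], 3.2],
    [[0, 0, 0], [0.05, 0.05, 1.1], 3.2],
    [[0, 0, 0], [0.05, 0.05, 1.4], 3.2],
    [[0, 0, 0], [0.05, 0.05, 1.6], 3.2],
    [[0, 0, 0], [0.05, 0.05, 1.6], 3.2]
  ]
}}

```text
t: 22.95
eef_pos: [0.4658, -0.359, 0.1313]
tool_rot: [-0.0, 0.633, 0.774, -0.0]
contact_force: [-0.4, -0.8, 0.2]
gripper_width: 0.469
```

{"api": "carry_out", "payload": {
  "moves": [
    [[0, 0, 0], [0, 0, 0.1], 3.2],
    [[0, 0, 0], [0, 0, 0.2], 3.2],
    [[0, 0, 0], [0, 0, 0.25], 3.2],
    [[0, 0, 0], [0, 0, 0.25], 3.2]
  ]
}}

```text
t: 23.45
eef_pos: [0.4659, -0.359, 0.1289]
tool_rot: [0.0, 0.633, 0.775, 0.0]
contact_force: [0.7, -0.4, -1.0]
gripper_width: 0.469
```

{"api": "carry_out", "payload": {
  "moves": [
    [[0, 0, 0], [0, 0, 0.05], 3.2],
    [[0, 0, 0], [0, 0, 0.1], 3.2],
    [[0, 0, 0], [0, 0, 0.1], 3.2]
  ]
}}

```text
t: 23.82
eef_pos: [0.4661, -0.3595, 0.1288]
tool_rot: [0.0, 0.633, 0.774, 0.0]
contact_force: [-2.1, 0.6, 7.0]
gripper_width: 0.468
```

Contact (7 N). Release and rise.

{"api": "carry_out", "payload": {
  "moves": [
    [[0, 0, 0], [0, 0, 0], 4.5],
    [[0, 0, 0], [0, 0, 0], 5.5],
    [[0, 0, 0], [0, 0, 0], 6.5],
    [[0, 0, 0], [0, 0, 0], 6.5],
    [[0, 0, 0], [0, 0, -4], 6.5]
  ]
}}

```text
t: 24.45
eef_pos: [0.4644, -0.3576, 0.1659]
tool_rot: [-0.003, 0.632, 0.775, -0.001]
contact_force: [0.5, -0.1, -0.7]
gripper_width: 0.763
```

{"api": "carry_out", "payload": {
  "moves": [
    [[0, 0, 0], [2, 0, -6], 6.5],
    [[0, 0, 0], [7, 0, -10], 6.5],
    [[0, 0, 0], [13, 1, -12], 6.5],
    [[0, 0, 0], [19, 2, -12], 6.5],
    [[0, 0, 0], [24, 3, -12], 6.5]
  ]
}}

```text
t: 25.08
eef_pos: [0.4471, -0.1156, 0.2884]
tool_rot: [0.0, 0.632, 0.775, 0.001]
contact_force: [0.7, 0.7, -0.2]
gripper_width: 0.766
```

Run:
```python
from h import *
a=snap('scene','sn.png');b=snap('side','dn.png')
cv2.imwrite('pics/vn.png',np.hstack([cv2.resize(a[60:360,140:440],(400,400)),cv2.resize(b[80:400,200:440],(300,400))])[:,:,::-1])
ms=[]
for c in ('scene','side'):
    ci=bot.camera_info(c); s=bot.silhouettes('cup_red',c); print(c,[(k['score'],k['location']) for k in s])
    if s: ms.append((s[0]['region'],ci))
if len(ms)==2: print(fit('cup',ms,(.466,-.359,.05)))
for l,x in (('bottle_green',(.463,.35,.004)),('bottle_yellow',(.572,.363,.004))):
    ms=[]
    for c in ('scene','side'):
        s=bot.silhouettes(l,c); print(l,c,[(round(k['score'],2),k['location']) for k in s])
        s=[k for k in s if abs(proj(np.array(x)+[0,0,.06],bot.camera_info(c))[0]-k['location']).max()<30]
        if s: ms.append((s[0]['region'],bot.camera_info(c)))
    if len(ms)==2: print(l,*fit('bottle',ms,x))
moveto((.463,.350,.26),11.45)
```

```text
scene [(0.7, [177.9, 273.1]), (0.56, [328.1, 204.8])]
side [(0.59, [344.1, 325.2])]
(array([ 0.4677, -0.3594,  0.0493]), array([ 0.16, -0.41,  0.24,  0.28]))
bottle_green scene [(0.57, [356.8, 102.7]), (0.29, [390.8, 113.5])]
bottle_green side [(0.85, [261.4, 124.9])]
bottle_green [0.4655 0.3505 0.0148] [ 0.39 -3.35  1.53  3.35]
bottle_yellow scene [(0.7, [371.4, 126.9]), (0.6, [390.1, 112.3])]
bottle_yellow side []
at [ 0.4472 -0.1194  0.2879] turn [-0.   0.  -0.1] shift cm [45.71 10.79  2.77]
```

View pics/vn.png

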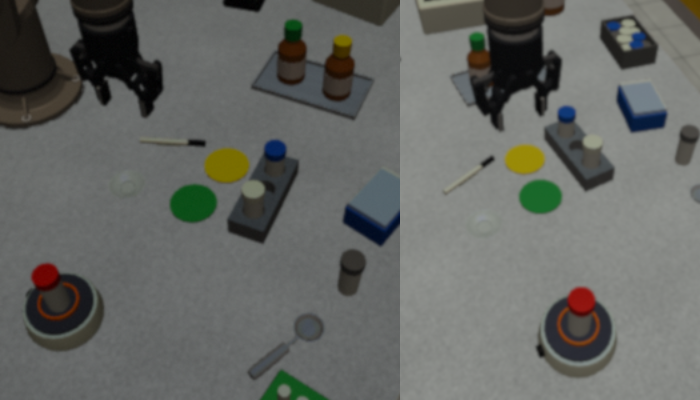

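{"api": "carry_out", "payload": {
  "moves": [
    [[0, 0, 0], [6, 1, 0], 6.5],
    [[0, 0, 0], [12, 2.5, 0], 6.5],
    [[0, 0, 0], [18, 4, 0], 6.5],
    [[0, 0, 0], [24, 5.5, 0], 6.5],
    [[0, 0, 0], [30, 7, 0], 6.5]
  ],
  "newtons": 40
}}

```text
t: 26.1
eef_pos: [0.4567, 0.1908, 0.288]
tool_rot: [0.0, 0.634, 0.774, 0.0]
contact_force: [1.2, -1.0, 0.8]
gripper_width: 0.758
```

{"api": "carry_out", "payload": {
  "moves": [
    [[0, 0, 0], [6, 1.5, 0], 6.5],
    [[0, 0, 0], [12, 3, 2], 6.5],
    [[0, 0, 0], [15.5, 3.8, 6], 6.5],
    [[0, 0, 0], [15.5, 3.8, 9], 6.5],
    [[0, 0, 0], [15.5, 3.8, 9], 6.5]
  ]
}}

```text
t: 26.72
eef_pos: [0.4619, 0.3476, 0.1953]
tool_rot: [0.0, 0.633, 0.774, -0.003]
contact_force: [0.1, 0.1, 0.9]
gripper_width: 0.765
```

Run:
```python
from h import *
moveto((.463,.350,.130),11.45)
```

```text
at [0.4619 0.3476 0.1953] turn [-0.3  0.2 -0. ] shift cm [0.24 0.19 6.53]
```

{"api": "carry_out", "payload": {
  "moves": [
    [[0, 0, 0], [0.1, 0.1, 3], 6.5],
    [[0, 0, 0], [0.1, 0.1, 5.5], 6.5],
    [[0, 0, 0], [0.1, 0.1, 6.7], 6.5],
    [[0, 0, 0], [0.1, 0.1, 6.7], 6.5],
    [[0, 0, 0], [0.1, 0.1, 6.7], 4.5]
  ]
}}

```text
t: 27.35
eef_pos: [0.464, 0.351, 0.1323]
tool_rot: [0.0, 0.633, 0.774, 0.001]
contact_force: [0.1, 0.4, 0.1]
gripper_width: 0.564
```

{"api": "carry_out", "payload": {
  "moves": [
    [[0, 0, 0], [0, 0, 0], 3],
    [[0, 0, 0], [0, 0, 0], 3],
    [[0, 0, 0], [0, 0, 0], 3],
    [[0, 0, 0], [0, 0, 0], 3]
  ]
}}

```text
t: 27.85
eef_pos: [0.4636, 0.3512, 0.1324]
tool_rot: [0.0, 0.633, 0.775, 0.001]
contact_force: [-2.5, -1.2, 6.5]
gripper_width: 0.437
```

{"api": "carry_out", "payload": {
  "moves": [
    [[0, 0, 0], [0, 0, -1.5], 3],
    [[0, 0, 0], [0, 0, -5], 3],
    [[0, 0, 0], [-1, 0, -10], 3],
    [[0, 0, 0], [-4, 0, -13], 3],
    [[0, 0, 0], [-8, 0, -13], 3]
  ]
}}

```text
t: 28.48
eef_pos: [0.4803, 0.2731, 0.2646]
tool_rot: [0.001, 0.632, 0.775, 0.003]
contact_force: [0.8, -0.8, -3.8]
gripper_width: 0.434
```

Run:
```python
from h import *
moveto((.4975,-.051,.26),11.45)
```

```text
at [0.4803 0.2731 0.2646] turn [ 0.3 -0.2  0.2] shift cm [-32.1   -4.86   0.33]
```

{"api": "carry_out", "payload": {
  "moves": [
    [[0, 0, 0], [-5, -0.7, 0], 3],
    [[0, 0, 0], [-11, -1.6, 0], 3],
    [[0, 0, 0], [-17, -2.5, 0], 3],
    [[0, 0, 0], [-23, -3.4, 0], 3],
    [[0, 0, 0], [-28, -4.2, 0], 3]
  ]
}}

```text
t: 29.1
eef_pos: [0.4934, -0.0131, 0.2618]
tool_rot: [0.0, 0.633, 0.774, 0.0]
contact_force: [1.2, 0.2, -3.6]
gripper_width: 0.432
```

{"api": "carry_out", "payload": {
  "moves": [
    [[0, 0, 0], [-3, -0.5, 1], 3],
    [[0, 0, 0], [-3.9, -0.6, 4], 3],
    [[0, 0, 0], [-3.9, -0.6, 8], 3],
    [[0, 0, 0], [-3.9, -0.6, 10.5], 3],
    [[0, 0, 0], [-3.9, -0.6, 10.5], 3]
  ]
}}

```text
t: 29.72
eef_pos: [0.4943, -0.0499, 0.155]
tool_rot: [-0.001, 0.633, 0.774, -0.001]
contact_force: [0.1, 0.1, -3.6]
gripper_width: 0.43
```

Run:
```python
from h import *
moveto((.4975,-.051,.1314),11.45)
ims=[snap('wrist','wp.png'),snap('scene','sp.png')[130:250,220:380],snap('side','dp.png')[150:290,230:400]]
cv2.imwrite('pics/vp.png',np.hstack([cv2.resize(ims[0],(400,250)),cv2.resize(ims[1],(333,250))*1])[:,:,::-1])
```

```text
at [ 0.4943 -0.0499  0.155 ] turn [-0.2 -0.   0.1] shift cm [-0.18  0.3   2.36]
```

View pics/vp.png

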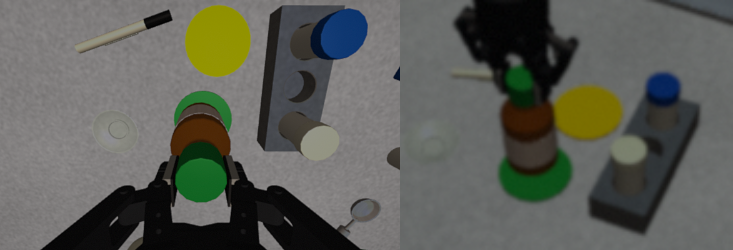

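{"api": "carry_out", "payload": {
  "moves": [
    [[0, 0, 0], [-0.1, 0.2, 1], 3],
    [[0, 0, 0], [-0.1, 0.2, 1.7], 3],
    [[0, 0, 0], [-0.1, 0.2, 2.05], 3],
    [[0, 0, 0], [-0.1, 0.2, 2.2], 3],
    [[0, 0, 0], [-0.1, 0.2, 2.2], 3]
  ]
}}

```text
t: 30.5
eef_pos: [0.4979, -0.0505, 0.1339]
tool_rot: [-0.0, 0.633, 0.774, -0.0]
contact_force: [-0.6, -0.1, -3.4]
gripper_width: 0.433
```

{"api": "carry_out", "payload": {
  "moves": [
    [[0, 0, 0], [0, 0, 0.12], 3],
    [[0, 0, 0], [0, 0, 0.22], 3],
    [[0, 0, 0], [0, 0, 0.28], 3],
    [[0, 0, 0], [0, 0, 0.28], 3]
  ]
}}

```text
t: 31.0
eef_pos: [0.498, -0.0505, 0.1314]
tool_rot: [0.0, 0.633, 0.774, 0.0]
contact_force: [-1.4, -0.8, 1.5]
gripper_width: 0.435
```

Contact; release and go to the yellow bottle.

{"api": "carry_out", "payload": {
  "moves": [
    [[0, 0, 0], [0, 0, 0], 4.5],
    [[0, 0, 0], [0, 0, 0], 5.5],
    [[0, 0, 0], [0, 0, 0], 6.5],
    [[0, 0, 0], [0, 0, -3], 6.5],
    [[0, 0, 0], [0, 0, -8], 6.5]
  ]
}}

```text
t: 31.62
eef_pos: [0.4968, -0.0503, 0.2108]
tool_rot: [-0.001, 0.633, 0.775, -0.002]
contact_force: [0.9, -0.7, 0.5]
gripper_width: 0.762
```

{"api": "carry_out", "payload": {
  "moves": [
    [[0, 0, 0], [4, 1, -4], 6.5],
    [[0, 0, 0], [10, 3, -5], 6.5],
    [[0, 0, 0], [16, 5, -5], 6.5],
    [[0, 0, 0], [22, 7, -5], 6.5],
    [[0, 0, 0], [28, 9, -5], 6.5]
  ]
}}

```text
t: 32.25
eef_pos: [0.5298, 0.2402, 0.2614]
tool_rot: [0.0, 0.633, 0.774, 0.0]
contact_force: [1.1, -0.3, 0.3]
gripper_width: 0.765
```

Run:
```python
from h import *
moveto((.572,.363,.130),11.45)
ms=[]
for c in ('scene','side'):
    ci=bot.camera_info(c); snap(c,c+'q.png')
    s=bot.silhouettes('bottle_yellow',c); print(c,[(round(k['score'],2),k['location']) for k in s])
    s=[k for k in s if abs(proj(np.array((.572,.363,.064)),ci)[0]-k['location']).max()<15]
    if s: ms.append((s[0]['region'],ci))
if len(ms)==2: print(fit('bottle',ms,(.572,.363,.004)))
```

```text
at [0.5298 0.2402 0.2614] turn [ 0.  -0.   0.1] shift cm [11.18  6.58 13.15]
scene [(0.62, [391.5, 116.2])]
side [(0.79, [297.3, 123.3]), (0.2, [341.4, 204.7])]
(array([0.5742, 0.3601, 0.0045]), array([ 0.06, -0.49,  0.27,  0.53]))
```

{"api": "carry_out", "payload": {
  "moves": [
    [[0, 0, 0], [5, 3, 0], 6.5],
    [[0, 0, 0], [10, 6, 1], 6.5],
    [[0, 0, 0], [11.1, 6.6, 4], 6.5],
    [[0, 0, 0], [11.1, 6.6, 7], 6.5],
    [[0, 0, 0], [11.1, 6.6, 7], 6.5]
  ]
}}

```text
t: 33.08
eef_pos: [0.5713, 0.3573, 0.1887]
tool_rot: [-0.0, 0.633, 0.774, -0.003]
contact_force: [-0.4, -0.4, 0.7]
gripper_width: 0.76
```

Run:
```python
from h import *
moveto((.572,.363,.130),11.45)
```

```text
at [0.5713 0.3573 0.1887] turn [-0.3  0.2 -0.1] shift cm [0.56 0.21 5.87]
```

{"api": "carry_out", "payload": {
  "moves": [
    [[0, 0, 0], [0.3, 0.1, 3], 6.5],
    [[0, 0, 0], [0.3, 0.1, 5], 6.5],
    [[0, 0, 0], [0.3, 0.1, 6], 6.5],
    [[0, 0, 0], [0.3, 0.1, 6], 6.5],
    [[0, 0, 0], [0.3, 0.1, 6], 4.5]
  ]
}}

```text
t: 33.7
eef_pos: [0.5732, 0.3634, 0.1322]
tool_rot: [0.0, 0.633, 0.774, 0.001]
contact_force: [-0.1, 0.3, -0.8]
gripper_width: 0.563
```

{"api": "carry_out", "payload": {
  "moves": [
    [[0, 0, 0], [0, 0, 0], 3],
    [[0, 0, 0], [0, 0, 0], 3],
    [[0, 0, 0], [0, 0, 0], 3],
    [[0, 0, 0], [0, 0, 0], 3]
  ]
}}

```text
t: 34.2
eef_pos: [0.5731, 0.3636, 0.1323]
tool_rot: [0.0, 0.633, 0.775, 0.001]
contact_force: [-1.2, 0.0, 5.4]
gripper_width: 0.435
```

{"api": "carry_out", "payload": {
  "moves": [
    [[0, 0, 0], [0, 0, -1.5], 3],
    [[0, 0, 0], [0, 0, -5], 3],
    [[0, 0, 0], [-1, 0, -10], 3],
    [[0, 0, 0], [-4, 0, -13], 3],
    [[0, 0, 0], [-8, 0, -13], 3]
  ]
}}

```text
t: 34.83
eef_pos: [0.5897, 0.2858, 0.2648]
tool_rot: [0.001, 0.632, 0.775, 0.003]
contact_force: [0.8, -0.3, -3.7]
gripper_width: 0.435
```

Run:
```python
from h import *
moveto((.495,.0615,.26),11.45)
```

```text
at [0.5897 0.2858 0.2648] turn [ 0.3 -0.1  0.2] shift cm [-20.06 -13.81   0.36]
```

{"api": "carry_out", "payload": {
  "moves": [
    [[0, 0, 0], [-3.5, -2.5, 0], 3],
    [[0, 0, 0], [-8, -5.6, 0], 3],
    [[0, 0, 0], [-13, -9, 0], 3],
    [[0, 0, 0], [-17.5, -12.1, 0], 3],
    [[0, 0, 0], [-19.9, -13.8, 1], 3]
  ]
}}

```text
t: 35.45
eef_pos: [0.492, 0.059, 0.252]
tool_rot: [0.0, 0.634, 0.773, 0.0]
contact_force: [0.1, 0.9, -3.9]
gripper_width: 0.432
```

{"api": "carry_out", "payload": {
  "moves": [
    [[0, 0, 0], [0, 0, 3], 3],
    [[0, 0, 0], [0, 0, 6.5], 3],
    [[0, 0, 0], [0, 0, 9], 3],
    [[0, 0, 0], [0, 0, 9.5], 3],
    [[0, 0, 0], [0, 0, 9.5], 3]
  ]
}}

```text
t: 36.08
eef_pos: [0.4934, 0.0623, 0.1567]
tool_rot: [0.0, 0.633, 0.774, 0.0]
contact_force: [0.2, -0.0, -3.5]
gripper_width: 0.434
```

Run:
```python
from h import *
moveto((.495,.0615,.1313),11.45)
```

```text
at [0.4934 0.0623 0.1567] turn [ 0.  -0.   0.1] shift cm [-0.11  0.14  2.54]
```

{"api": "carry_out", "payload": {
  "moves": [
    [[0, 0, 0], [0, 0.1, 1], 3],
    [[0, 0, 0], [0, 0.1, 1.8], 3],
    [[0, 0, 0], [0, 0.1, 2.2], 3],
    [[0, 0, 0], [0, 0.1, 2.4], 3],
    [[0, 0, 0], [0, 0.1, 2.4], 3]
  ]
}}

```text
t: 36.7
eef_pos: [0.4941, 0.0625, 0.1321]
tool_rot: [-0.0, 0.633, 0.774, -0.0]
contact_force: [1.1, -0.0, -3.9]
gripper_width: 0.432
```

{"api": "carry_out", "payload": {
  "moves": [
    [[0, 0, 0], [0, 0, 0.05], 3],
    [[0, 0, 0], [0, 0, 0.1], 3],
    [[0, 0, 0], [0, 0, 0.15], 3],
    [[0, 0, 0], [0, 0, 0.15], 3]
  ]
}}

```text
t: 37.2
eef_pos: [0.4943, 0.0625, 0.1313]
tool_rot: [-0.0, 0.633, 0.774, 0.0]
contact_force: [-2.3, -0.7, 5.4]
gripper_width: 0.429
```

Contact; release, retreat, and check.

{"api": "carry_out", "payload": {
  "moves": [
    [[0, 0, 0], [0, 0, 0], 4.5],
    [[0, 0, 0], [0, 0, 0], 5.5],
    [[0, 0, 0], [0, 0, 0], 6.5],
    [[0, 0, 0], [0, 0, -3], 6.5],
    [[0, 0, 0], [0, 0, -8], 6.5]
  ]
}}

```text
t: 37.83
eef_pos: [0.493, 0.0623, 0.2103]
tool_rot: [-0.001, 0.633, 0.775, -0.002]
contact_force: [0.5, 0.6, 0.1]
gripper_width: 0.762
```

{"api": "carry_out", "payload": {
  "moves": [
    [[0, 0, 0], [2, 0, -5], 6.5],
    [[0, 0, 0], [5, 0, -10], 6.5],
    [[0, 0, 0], [9, 0, -14], 6.5],
    [[0, 0, 0], [12, 0, -17], 6.5],
    [[0, 0, 0], [14, 0, -18], 6.5]
  ]
}}

```text
t: 38.45
eef_pos: [0.4662, 0.2017, 0.3928]
tool_rot: [0.0, 0.632, 0.775, 0.002]
contact_force: [1.2, -0.4, -0.3]
gripper_width: 0.762
```

{"api": "carry_out", "payload": {
  "moves": [
    [[0, 0, 0], [0, 0, 0], 6.5],
    [[0, 0, 0], [0, 0, 0], 6.5],
    [[0, 0, 0], [0, 0, 0], 6.5]
  ]
}}

```text
t: 38.83
eef_pos: [0.4662, 0.1983, 0.3899]
tool_rot: [-0.0, 0.633, 0.774, -0.001]
contact_force: [-0.4, -0.2, -0.9]
gripper_width: 0.768
```

Run:
```python
from h import *
print(bot.get_obs()['eef_pos'],bot.get_obs()['contact_force'])
ims={}
T={'bottle_green':(.498,-.0505,.003),'bottle_yellow':(.494,.0625,.003),'mat_green':(.4975,-.051,0),'mat_yellow':(.495,.0615,0),'cup_red':(.466,-.359,.05),'cup_white':(.617,-.0236,.01),'cup_blue':(.596,.0786,.01)}
C={c:bot.camera_info(c) for c in('scene','side','wrist')}
for c in C: ims[c]=snap(c,c+'z.png')
cv2.imwrite('pics/vz.png',np.hstack([cv2.resize(ims['scene'][60:360,140:440],(400,400)),cv2.resize(ims['wrist'],(400,250))if 0 else cv2.copyMakeBorder(cv2.resize(ims['wrist'],(400,250)),0,150,0,0,0)])[:,:,::-1])
for l,x in T.items():
    ms=[]
    for c in C:
        if c=='wrist' and l=='cup_red': continue
        s=[k for k in bot.silhouettes(l,c) if abs(proj(np.array(x)+[0,0,.06 if 'b' in l[0] else .05 if 'c' in l[0] else 0],C[c])[0]-k['location']).max()<22]
        if not s: print(l,c,'none'); continue
        m=s[0]['region']; ms.append((m,C[c]))
        if 'mat' in l:
            h=cv2.convexHull(np.argwhere(m)[:,::-1].astype(np.int32))[:,0]; P=np.array([onplane(p,C[c],.003)[:2] for p in h])
            r=least_squares(lambda x:np.hypot(*(P-x).T)-.045,x[:2],loss='soft_l1',f_scale=.001); print(l,c,r.x.round(4),'rms',(1000*np.sqrt((r.fun**2).mean())).round(2))
        else:
            x0=np.array(x); r=least_squares(lambda u:cen(render(l[:6] if l[0]=='b' else 'cup',x0+[u[0]-1,u[1]-1,0],C[c]),4)-cen(m),[1,1],diff_step=.004); print(l,c,(x0[:2]+r.x-1).round(4))
    if 'mat' not in l and len(ms)>1 and 'cup_b' not in l: print(l,'all',*fit('bottle' if l[0]=='b' else 'cup',ms,x))
```

```text
[0.46619408 0.1982569  0.38986372] [-0.43166086 -0.20337211 -0.86118224]
bottle_green scene [ 0.499  -0.0506]
bottle_green side [ 0.4983 -0.0507]
bottle_green wrist [ 0.4965 -0.0538]
bottle_green all [ 0.4976 -0.0521  0.0045] [-0.86 -0.23 -0.13  0.08  0.72 -0.14]
bottle_yellow scene [0.4958 0.061 ]
bottle_yellow side [0.4936 0.0689]
bottle_yellow wrist [0.4933 0.0624]
bottle_yellow all [0.4936 0.0633 0.0043] [-0.18 -1.28  0.54  1.06  0.28 -0.1 ]
mat_green scene [ 0.4994 -0.0528] rms 1.05
mat_green side [ 0.497  -0.0519] rms 0.83
mat_green wrist [ 0.4964 -0.0487] rms 0.8
mat_yellow scene [0.4966 0.0581] rms 1.98
mat_yellow side none
mat_yellow wrist [0.4935 0.0634] rms 0.66
cup_red scene [ 0.4692 -0.3606]
cup_red side [ 0.4673 -0.3599]
cup_red all [ 0.4677 -0.3596  0.0482] [ 0.09 -0.27  0.13  0.21]
cup_white scene [ 0.6139 -0.0186]
cup_white side [ 0.6218 -0.0155]
cup_white wrist [ 0.6163 -0.0321]
cup_white all [ 0.6152 -0.025   0.019 ] [-1.1  -0.26 -0.78  0.58  1.39 -0.13]
cup_blue scene [0.5928 0.0851]
cup_blue side [0.6016 0.0883]
cup_blue wrist [0.5942 0.0807]
```

View pics/vz.png

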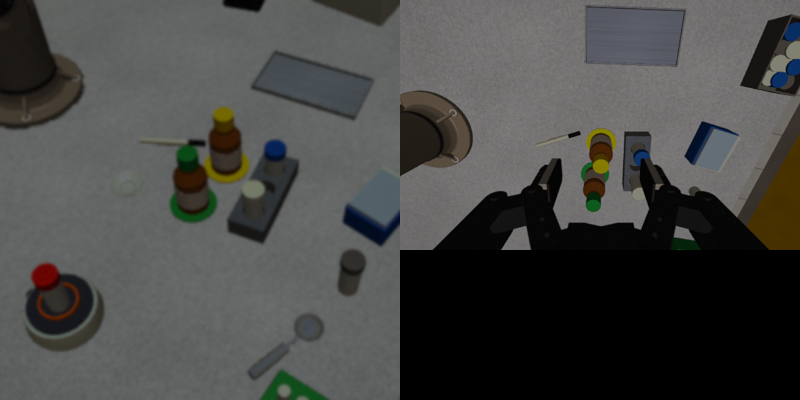

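The picture shows both bottles upright on their own mats, about 5 mm or less from the centres. The red cup stands in the ring, the white and blue cups are in the rack, and the arm is clear. I'm handing in.

```bash
python3 -c "
from station import bot
print(bot.hand_in())"
```

```text
the job is handed in; nothing more can be done
None
```

I stood both bottles in the steel tray, moved the red cup from the rack's middle hole into the orange ring, and put each bottle back on its own mat. I then handed the job in at about 40 s; it reported no verdict.

**Last checks, by cameras**
- **Bottles:** both look upright. Comparing bottle and mat within the same camera, they stand about 1–5 mm from the mat centres (limit 15 mm).
- **Red cup:** it is upright in the ring, about 2 mm from the ring centre (limit 13.5 mm), with its foot at about 48 mm (expected 50 mm; 46–54 mm allowed).
- **White and blue cups:** the pictures show both in their holes and upright.
- **Arm and forces:** the arm had backed off about 39 cm above the table. The wrist read at most about 7 N at the moments I sampled it, including each set-down.

**What disagreed**
- **Mat centres:** the wrist camera and the fixed cameras differed by about 5 mm, so I aimed at the average.
- **Yellow bottle and mat:** the side camera, where the green bottle hides part of the yellow one, put it about 7 mm off the other two views. That camera did not find the yellow mat in the last check.
- **Neighbour cups:** partly hidden outlines made these fits poor. Single views of the white cup were up to 17 mm apart, and its fitted height was 19 mm instead of 10 mm. The combined fit before the move gave nearly the same place and height for the white cup (within about 3 mm), so I take this as fit error. I did not repeat the more reliable lid measurement at the end.

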